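# Change the filter and clear the used pods on a coffee machine

### The job

Service the coffee machine: unlock and lift out the old water filter and put it in the recycling tub, then drop the new filter into the bay, its lugs through the slots, turn it clockwise until it is fully locked, and after that press the filter reset button. Also move every used pod from the catch tray into the recycling tub, and leave the mug, jar, creamer bottle and tin standing where they are.

Things in the scene. Friction and masses are not known exactly. Their poses are not given: they have to be found in the camera images.
- bay (a point): Filter bay: round opening in the top of the machine's low black module (150 wide, 240 deep, 87.5 mm high, fixed). Point on its axis at the top of its grey ring, level with the module's top. x from the machine's front to its back, z up. Ring 7 mm thick, bore 64 mm, two slots 17 mm wide for the lugs at 60 and 240 degrees from x, anticlockwise from above, marked white. A filter whose lugs rest on the ring stands 15.5 mm too high.
- bay_floor (a point): Centre of the bay's floor, 27.5 mm below the ring's top; same axes. Lugs over the slots, a filter drops until its foot stands here; it is then turned 60 degrees clockwise (from above) to a hard stop, its lugs under the ring: locked, its grip bar along the machine's x axis. To unlock, turn it 60 degrees anticlockwise to a hard stop and lift. Turning takes little force.
- old_c (a point): Old filter cartridge, at the start locked in the bay. White cylinder 60 mm in diameter, 0.3 to 0.5 kg, 120 mm high in all; two lugs 12 mm wide, 12 to 19 mm above the foot, reach 39 mm from the axis along its own +x and -x. Grip bar on top along its x: 46 long, 14 thick (y), 90 to 120 mm above the foot. Point on its axis 60 mm above the foot; z up its axis. A half turn makes no difference.
- new_c (a point): New filter cartridge, the same in shape and size as the old one, standing on its foot on the counter to the right of the machine (robot's -y side) at any yaw; its point and axes as for the old one; 0.25 to 0.4 kg.
- pod1_c (a point): Used coffee pod (three to five, alike; the rest are absent): a white cup standing rim up in the catch tray, 44 mm high, 41 mm in diameter with a rim 51 mm in diameter at the top 4 mm, 18 g. This point is its centre, 22 mm above its foot; z points to its rim.
- pod2_c (a point): Used coffee pod, like pod1.
- pod3_c (a point): Used coffee pod, like pod1.
- pod4_c (a point): Used coffee pod, like pod1.
- pod5_c (a point): Used coffee pod, like pod1.
- tray (a point): Catch tray for used pods: shallow steel tray fixed to the machine between the filter module and the tall brew tower, 192 mm (machine x) by 272 mm (machine y) inside, walls 16 mm high inside. This point is the centre of its inner floor, 12 mm above the counter. The brew tower (330 mm high) begins 200 mm to its left (+y), the filter module 180 mm to its right.
- tub_in (a point): Recycling tub: open grey plastic tub standing loose on the counter at the robot's right, 192 (x) by 232 (y) inside, walls 80 mm high and 4 mm thick, 0.7 kg. This point is the centre of its inner floor, 4 mm above the counter; axes along its sides.
- reset_top (a point): Filter reset button: centre of the top of a round grey push button 24 mm in diameter, on top of the filter module in front of the bay, 109.5 mm above the counter; it is pushed straight down.
- reset (a joint): Travel of the reset button in m: 0 when up, 0.006 fully pressed (about 5 N); it springs back up.
- mug_c (a point): White mug, 82 mm in diameter, 95 mm high, not to be disturbed; its centre.
- jar_c (a point): Glass sugar jar, 68 mm in diameter, 110 mm high, not to be disturbed; its centre.
- creamer_c (a point): White creamer bottle, 64 mm in diameter, 150 mm high, not to be disturbed; its centre.
- tin_center (a point): Plain metal tin, 72 mm in diameter, 75 mm high, not to be disturbed; its centre.
Not all that is in view belongs to the job. What is shaped like the part that bears old_c but blue is not meant.

How it is judged:
By the outcome, as a careful person would: the job done as asked, in the order asked, and still so for the second after the job is handed in, with the robot touching nothing.
Of pod1, pod2, pod3, pod4, pod5 only 3 to 5 are there at a start; the rules pass over those that are not, and their reading is None.
At some moment in a run one of pod1, pod2, pod3, pod4, pod5 may be knocked a few centimetres aside while the robot is not near it.
It also fails if it takes over 210 s, if anything falls off the work surface, if the arm or the gripper's body presses on something with over 40 N, if the wrist force passes 120 N, or if a joint passes its speed limit or range.

### The arm

A 6-joint arm with a two-finger parallel gripper is mounted at the origin on the work surface. World frame = base frame: x ahead of the robot, y to its left, z up, the work surface at z = 0. Lengths are in m, angles in rad, forces in N, time in s.
With the tool pointing down it reaches from about 0.275 to 0.75 m from the base axis. Payload 10.2 kg.
Tool frame: the origin (TCP) lies at the very end of the fingers, on their centre line; the grasp point (between the pads) lies 19 mm behind it (manip.grasp_offset is the distance from the TCP to the grasp point, in m); z points along the fingers, y is the line along which they close (so a half turn about z gives the same grasp; the last joint's range is limited). The gripper opens to 85 mm and grips with 20 to 120 N. Pads are 22 mm wide; open, the fingers measure 114 mm over their backs; the gripper's body (76 mm by 85 mm) begins 54 mm behind the grasp point. The pads swing forward as they close: fully open they stand 13 mm farther back than shut.
Start: joints at [1.025, 0.313, 1.498, -0, 1.331, -0.223], TCP at [0.167, 0.498, 0.231] pointing down, gripper open.
Joint ranges: [-2.94, 2.94], [-0.97, 2.17], [0.19, 2.56], [-1.23, 4.37], [0.02, 3.11], [-2.88, 2.88]. Speed limits (rad/s): [2.39, 2.39, 3.01, 3.14, 3.14, 3.14].

### API

Orientations are given as [roll, pitch, yaw] about the fixed x, y, z axes, in that order (R = Rz(yaw) Ry(pitch) Rx(roll)).
In Python, from cell import manip, eyes, spotter gives the robot as it stands.
- The arm moves only by the tool jog_arm, never from a script. Its argument "motion" is a list of rows, each an object with "travel": the shift along the tool's x, y, z each as a share of 1 m, from -1 to 1, a list of three; "turn": the turn, a rotation vector about the tool's x, y, z each as a share of 2 pi rad, from -1 to 1, a list of three; "grip": the gripper's target within -1 to 1 (shut at 1, half-way at 0, fully open at -1). A call has exactly 5 rows; each row shifts and turns the commanded pose from where the row before left it, along the tool's axes as they then stand; what a row does not reach is not made up. A row lasts 1/10 s, in which the tool goes at most 50 mm and 8.59 degrees, less where a joint would pass 70% of its speed; a pose out of reach is approached as far as the arm can. A call with a number of a shift or a turn outside -1 to 1 is refused whole. A call with a gripper value outside its range is refused whole. The fingers move at their own pace and stop on an object; the grip force is fixed at half the most. Time passes only in rows, so rows that do not move let the fingers close, or fill a call up. It gives the time, the measured TCP pose, the force, the opening and the grip force at its end, in the units of the state.
- manip.read_state(): the state, without advancing time (a new reading comes with each control period).
- eyes.capture(name): name is "side" or "top"; returns a dict with "image" (384x512x3 uint8, red, green, blue), "vfov" (degrees; the focal length in pixels is half the picture's height over the tangent of half this angle, whatever the lens; pixels are square), "cx", "cy" (the principal point, pixels), "extrinsics" (4x4, takes a point from camera to world coordinates). Camera axes: x right, y down, z forward; pixel columns grow to the right and rows downward; lengths in m; the calibration is good to about 2 mm. A picture is of the moment at which its call begins. There is no depth.
- manip.close_job(): hands the job in; it is judged then, once.
Trained networks look in a picture, given as the dict that the camera call returned (one of the last four; its "shot" number tells which), for a name from the list of things; names that differ only in an ending like _2 or _b are one class to them, and where a whole thing is asked for, a point or a joint stands for the part that bears it (a point fixed in the world has none). Each returns a list of dicts, best first, with "p" (0 to 1); they miss things now and then, are a little off and sometimes report something else, mostly with a low value. They report only what shows in the picture. A call takes as long as a camera call. They do not tell look-alikes from the thing itself.
- spotter.search_frame(picture, target): "rect" ([left, top, right, bottom] in pixels, round what is visible of it).
- spotter.masks_of(picture, target): "pixels" (384x512 bool, what is visible of it) and "rect" ([left, top, right, bottom] in pixels, round what is visible of it).
- spotter.landmark_of(picture, target): "position" ([column, row] in pixels: a listed point, or the origin of a listed thing).
The state is a dict: "clock": time; "q": joint angles; "dq": joint speeds; "joint_efforts": joint torques, N m; "ee_pos": TCP position; "orientation": TCP orientation; "force": force on the tool from outside, world axes, zero at the start; "torque": the same for the moment, N m; "grip_width": opening from 0.0 (shut) to 1.0 (fully open); "gripper_force": force on a finger pad.
Only numpy, scipy, OpenCV 4.12 (cv2) and the standard library are available. Lean on these libraries where they do the work, as an engineer would, in place of code of your own. Each camera call takes 0.05 s, during which the arm holds its last target. There are 200 camera calls.

## Working session

There is one attempt and no reset: what is moved stays moved. The work goes in short steps, Python scripts to look and compute and a tool call to move; the robot and the scene stay as the last step left them, time stands still between calls to the robot, and variables do not carry over. Pictures are saved under pics/ and viewed, at most 14 in all, crops included, and the job is handed in when it is done.

Besides the shell and the picture viewer there is one more tool, called after "Emit:" by a JSON object that holds its "fn" and its "kwargs", one argument or row to a line. jog_arm: Moves the arm, as the interface text tells. Its arguments: {"type":"object","properties":{"motion":{"type":"array"}},"required":["motion"]}

```bash
ls; mkdir -p pics; cat > h.py <<'E'
import numpy as np, cv2
from cell import manip, eyes, spotter
def ray(p,uv):
    f=p["image"].shape[0]/2/np.tan(np.radians(p["vfov"])/2)
    T=np.array(p["extrinsics"]); d=T[:3,:3]@np.array([(uv[0]-p["cx"])/f,(uv[1]-p["cy"])/f,1.0])
    return T[:3,3],d
def atz(p,uv,z):
    o,d=ray(p,uv); return o+d*(z-o[2])/d[2]
def proj(p,X):
    f=p["image"].shape[0]/2/np.tan(np.radians(p["vfov"])/2)
    T=np.array(p["extrinsics"]); c=T[:3,:3].T@(np.array(X)-T[:3,3]); return np.array([p["cx"]+f*c[0]/c[2],p["cy"]+f*c[1]/c[2]])
def save(p,n,crop=None,s=1):
    im=p["image"][:,:,::-1]
    if crop: im=im[crop[1]:crop[3],crop[0]:crop[2]]
    cv2.imwrite("pics/"+n,cv2.resize(im,None,fx=s,fy=s,interpolation=cv2.INTER_CUBIC))
E
python3 - <<'E'
from h import *
np.set_printoptions(precision=3,suppress=True)
print(manip.read_state())
A=eyes.capture("top");B=eyes.capture("side")
for n,p in(("top",A),("side",B)):
    save(p,n+"0.png",s=1.5); print(n,p["vfov"],p["cx"],p["cy"],np.array(p["extrinsics"]),[k for k in p])
    for t in "bay old_c new_c pod1_c tub_in tray reset_top mug_c jar_c creamer_c tin_center".split():
        print(t,[(np.round(r["position"]).tolist(),round(r["p"],2)) for r in spotter.landmark_of(p,t)][:7])
E
```

```text
pics
{'clock': 0.0, 'q': array([ 1.025,  0.313,  1.498, -0.   ,  1.331, -0.223]), 'dq': array([ 0.001,  0.   , -0.001,  0.   , -0.002,  0.   ]), 'joint_efforts': array([  0.001, -41.227, -25.975,  -0.   ,   0.004,   0.   ]), 'ee_pos': array([0.166, 0.498, 0.231]), 'orientation': array([-3.14 , -0.   ,  2.819]), 'force': array([ 0.364, -0.732, -0.26 ]), 'torque': array([ 0.009, -0.026,  0.036]), 'gripper_force': 0.0, 'grip_width': 0.9993135095802638}
top 51.4165002001672 258.0472693398114 189.94152086897347 [[ 0.013 -0.983  0.183  0.355]
 [-1.    -0.013  0.004 -0.024]
 [-0.002 -0.183 -0.983  1.106]
 [ 0.     0.     0.     1.   ]] ['image', 'vfov', 'cx', 'cy', 'extrinsics', 'shot']
bay [([262.0, 182.0], 0.92)]
old_c [([259.0, 182.0], 0.64)]
new_c [([315.0, 233.0], 0.85)]
pod1_c []
tub_in [([396.0, 220.0], 0.65)]
tray [([168.0, 189.0], 0.85)]
reset_top [([257.0, 224.0], 0.59)]
mug_c [([123.0, 262.0], 0.81)]
jar_c [([284.0, 114.0], 0.62)]
creamer_c [([260.0, 182.0], 0.68), ([346.0, 120.0], 0.63)]
tin_center [([357.0, 272.0], 0.85)]
side 42.32419348042585 252.31917842051587 187.9121244285045 [[ 0.755 -0.505  0.419 -0.115]
 [-0.656 -0.593  0.467 -0.747]
 [ 0.013 -0.627 -0.779  1.305]
 [ 0.     0.     0.     1.   ]] ['image', 'vfov', 'cx', 'cy', 'extrinsics', 'shot']
bay [([213.0, 155.0], 0.44)]
old_c [([260.0, 176.0], 0.91), ([224.0, 259.0], 0.74)]
new_c [([260.0, 237.0], 0.81)]
pod1_c []
tub_in [([326.0, 297.0], 0.62)]
tray [([209.0, 156.0], 0.65), ([258.0, 190.0], 0.61)]
reset_top [([231.0, 197.0], 0.5)]
mug_c [([140.0, 166.0], 0.97)]
jar_c [([321.0, 175.0], 0.87)]
creamer_c [([351.0, 202.0], 0.56)]
tin_center [([256.0, 290.0], 0.9)]
```

View pics/top0.png

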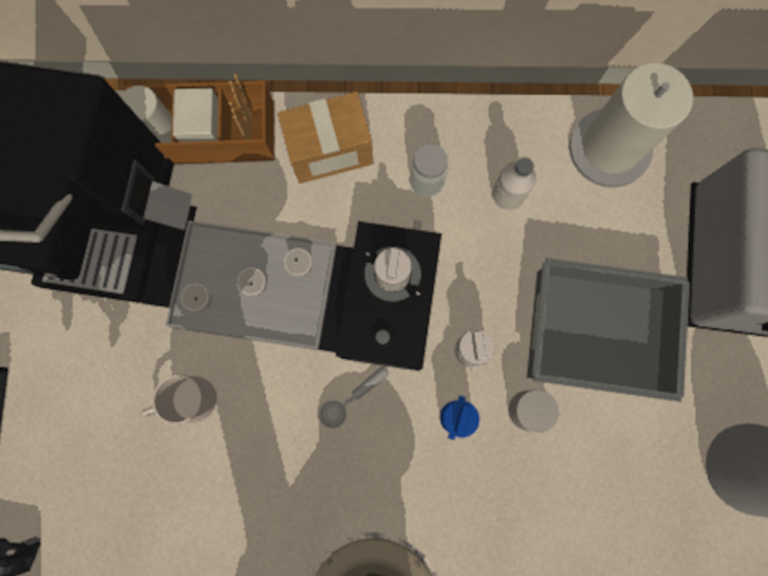

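View pics/side0.png

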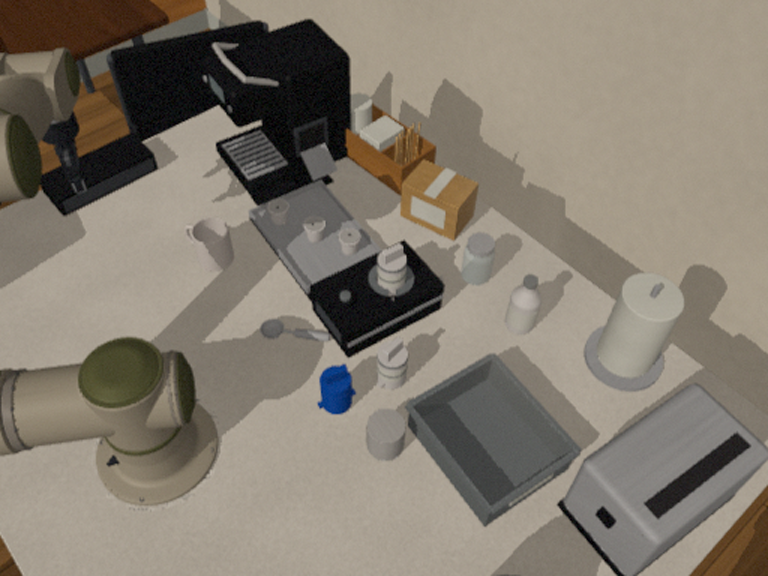

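The top picture (1.5x pixels) shows the old filter in the bay at (393,268) and the new filter, white, at (475,347). The blue look-alike is at (460,418). There are three pods at (195,297), (251,281) and (298,262), the reset button is at (382,337), the tub is centred near (612,330), and the tin is at (534,410). What could be mistaken for a filter: the blue cartridge (460,418), the creamer (515,183) and the new filter (475,347). I'll take the old filter to be the one in the bay, and check that in a close crop.

```bash
python3 - <<'E'
from h import *
np.set_printoptions(precision=4,suppress=True)
A=eyes.capture("top");B=eyes.capture("side")
save(A,"topc.png",(222,140,342,290),4); save(A,"topt.png",(105,140,225,235),5)
def tri(t):
    R=[]
    for p in(A,B):
        r=spotter.landmark_of(p,t); R.append([x["position"] for x in r])
    for a in R[0]:
        for b in R[1]:
            o1,d1=ray(A,a);o2,d2=ray(B,b)
            M=np.stack([d1,-d2],1);s=np.linalg.lstsq(M,o2-o1,rcond=None)[0]
            x,y=o1+s[0]*d1,o2+s[1]*d2
            if np.linalg.norm(x-y)<.02: print(t,(x+y)/2,np.linalg.norm(x-y))
for t in "bay bay_floor old_c new_c pod1_c pod2_c tub_in tray reset_top mug_c jar_c creamer_c tin_center".split(): tri(t)
for p in (A,B):
  for t in ("pod1_c","pod3_c"): print([(x["rect"],x["p"]) for x in spotter.search_frame(p,t)])
# module top corners guess (top img)
for uv in [(358,223),(441,234),(420,369),(337,357)]: print("mod",atz(A,np.array(uv)/1.5,.0875))
for uv in [(195,297-1),(251,280),(298,262)]: print("pod",atz(A,np.array(uv)/1.5,.056))
for uv in [(542,260),(690,277),(683,399),(533,380)]: print("tub",atz(A,np.array(uv)/1.5,.084))
E
```

```text
bay [ 0.5659 -0.0315  0.1174] 0.006377434949977977
bay_floor [ 0.5639 -0.0306  0.0548] 0.0013571479769630297
old_c [ 0.3201 -0.1457  0.0658] 0.0005462344535358347
old_c [ 0.5608 -0.0238  0.1364] 0.0005931185289847871
new_c [ 0.4418 -0.1722  0.0729] 0.0003234169213638799
tub_in [ 0.4837 -0.4079  0.008 ] 0.003177222520436915
tray [0.5561 0.2241 0.0117] 0.0007429532985906567
reset_top [ 0.4586 -0.0101  0.1028] 0.0013708761019570722
mug_c [0.3487 0.3366 0.042 ] 0.008753745143634535
jar_c [ 0.7687 -0.0842  0.0535] 0.0006797107449221125
creamer_c [ 0.7428 -0.2492  0.071 ] 0.00137363917593924
tin_center [ 0.3332 -0.283   0.0765] 0.009276271961188848
[]
[([187.9, 167.1, 212.0, 185.9], 0.56)]
[]
[([224.7, 149.4, 242.9, 170.5], 0.67)]
mod [0.6556 0.0338 0.0875]
mod [ 0.6374 -0.1127  0.0875]
mod [ 0.4013 -0.0765  0.0875]
mod [0.4197 0.0642 0.0875]
pod [0.5264 0.323  0.056 ]
pod [0.5567 0.2248 0.056 ]
pod [0.5908 0.142  0.056 ]
tub [ 0.5935 -0.2897  0.084 ]
tub [ 0.5664 -0.5462  0.084 ]
tub [ 0.3574 -0.5178  0.084 ]
tub [ 0.3856 -0.2674  0.084 ]
```

View pics/topc.png

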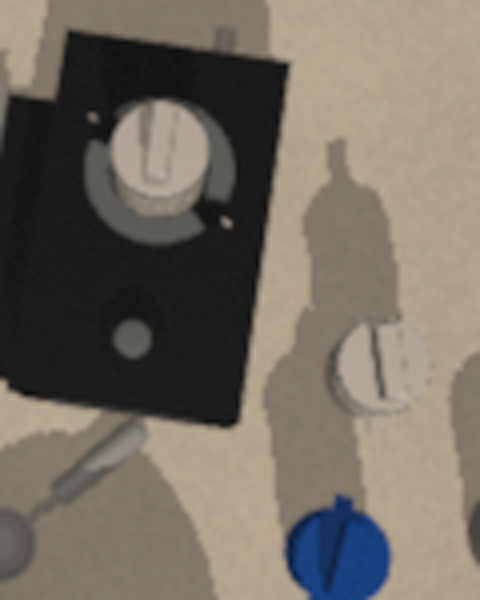

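View pics/topt.png

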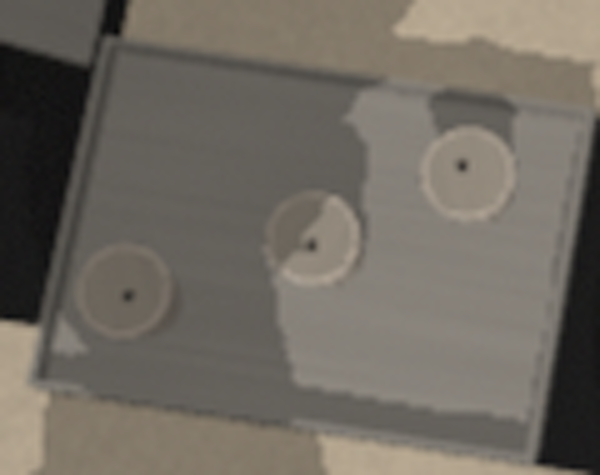

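The crop confirms the choice: the old filter sits in the bay with its top disc at crop (160,148), bar along machine x and slot marks at (93,118) and (226,222). The new white filter is at crop (380,366) and the blue one at (340,555). All three pods stand rim up in the tray.

```bash
cat >> h.py <<'E'
def go(x,y,z,yaw=None,rows=None):
    """print shift in tool axes (sum) and turn about tool z to reach a tool-down pose"""
    s=manip.read_state();r,p,w=s["orientation"];
    if yaw is not None: yaw=np.radians(yaw)
    else: yaw=w
    d=np.array([x,y,z])-s["ee_pos"]
    from scipy.spatial.transform import Rotation as Ro
    R=Ro.from_euler("xyz",s["orientation"])
    dy=(yaw-w+np.pi)%(2*np.pi)-np.pi
    print("travel",np.round(R.inv().apply(d),4),"dist",round(float(np.linalg.norm(d)),3),"tool-z turn deg",round(-np.degrees(dy),2),"share",round(-dy/2/np.pi,4),"now",np.round(s["ee_pos"],4),np.round(np.degrees(s["orientation"]),1),"q",np.round(s["q"],2))
E
python3 - <<'E'
from h import *
np.set_printoptions(precision=4,suppress=True)
A=eyes.capture("top");B=eyes.capture("side")
c=lambda u,v:(222+u/4-.375,140+v/4-.375)
m1,m2=atz(A,c(93,118),.0875),atz(A,c(226,222),.0875)
print("bay marks",m1,m2,(m1+m2)/2,np.degrees(np.arctan2(*(m1-m2)[[1,0]])))
print("old disc",atz(A,c(160,148),.15)," bar",atz(A,c(171,107),.18),atz(A,c(156,181),.18))
print("new disc",atz(A,c(381,368),.09)," bar",atz(A,c(391,322),.12),atz(A,c(404,396),.12))
print("reset",atz(A,c(132,339),.1095))
for n,t,p in(("A","new_c",A),("A","old_c",A),("B","new_c",B),("B","old_c",B)):
    print(n,t,[(np.round(x["rect"],1),round(x["p"],2)) for x in spotter.search_frame(p,t)])
print(proj(A,[.561,-.0285,.06]),proj(A,[.561,-.0285,.18]))
save(B,"sidec.png",(205,140,325,290),4)
go(.561,-.028,.23,172.4)
E
```

```text
bay marks [0.6001 0.0163 0.0875] [ 0.532  -0.0712  0.0875] [ 0.5661 -0.0275  0.0875] 52.09820721105306
old disc [ 0.5667 -0.0276  0.15  ]  bar [ 0.5852 -0.0338  0.18  ] [ 0.54   -0.0253  0.18  ]
new disc [ 0.4387 -0.17    0.09  ]  bar [ 0.4647 -0.1722  0.12  ] [ 0.4192 -0.1795  0.12  ]
reset [ 0.4531 -0.0117  0.1095]
A new_c [(array([304.1, 219.6, 332.1, 247.1]), 0.62)]
A old_c [(array([295.9, 263.4, 318.3, 290.8]), 0.72), (array([248.3, 167.1, 277.4, 194.7]), 0.58)]
B new_c [(array([248.3, 221.2, 274.8, 259.1]), 0.75)]
B old_c [(array([250.1, 161.6, 270. , 194.7]), 0.87), (array([209.5, 244.7, 238.5, 275.8]), 0.82)]
[261.703  185.9925] [262.0554 176.2507]
travel [-0.5409 -0.3736  0.0013] dist 0.657 tool-z turn deg -10.89 share -0.0303 now [0.1665 0.4979 0.2313] [-180.    -0.   161.5] q [ 1.02  0.31  1.5   0.    1.33 -0.22]
```

View pics/sidec.png

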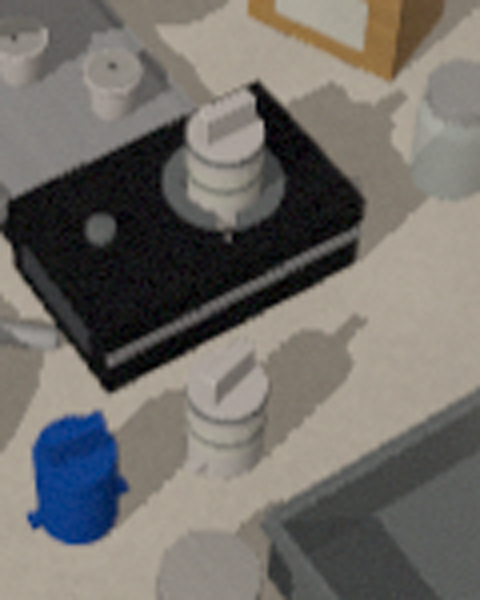

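The side view (crop) agrees: the old filter stands in the bay at (225,150), the new one at (228,410) and the blue one at (78,480). Moving above the old filter.

Emit:
{"fn": "jog_arm", "kwargs": {
  "motion": [
    {"travel":[-0.0386,-0.0267,0],"turn":[0,0,0],"grip":-1},
    {"travel":[-0.0386,-0.0267,0],"turn":[0,0,0],"grip":-1},
    {"travel":[-0.0386,-0.0267,0],"turn":[0,0,0],"grip":-1},
    {"travel":[-0.0386,-0.0267,0],"turn":[0,0,0],"grip":-1},
    {"travel":[-0.0386,-0.0267,0],"turn":[0,0,0],"grip":-1}
  ]
}}

```text
clock: 3.6
ee_pos: [0.308, 0.3085, 0.2315]
orientation: [3.141, 0.0, 2.819]
force: [1.1, 0.5, 0.3]
grip_width: 0.997
gripper_force: 0.0
```

Emit:
{"fn": "jog_arm", "kwargs": {
  "motion": [
    {"travel":[-0.0386,-0.0267,0],"turn":[0,0,0],"grip":-1},
    {"travel":[-0.0386,-0.0267,0],"turn":[0,0,0],"grip":-1},
    {"travel":[-0.0386,-0.0267,0],"turn":[0,0,0],"grip":-1},
    {"travel":[-0.0386,-0.0267,0],"turn":[0,0,0],"grip":-1},
    {"travel":[-0.0386,-0.0267,0],"turn":[0,0,0],"grip":-1}
  ]
}}

```text
clock: 4.1
ee_pos: [0.4488, 0.1204, 0.2315]
orientation: [3.141, 0.001, 2.819]
force: [0.2, 0.7, 0.0]
grip_width: 1.002
gripper_force: 0.0
```

Emit:
{"fn": "jog_arm", "kwargs": {
  "motion": [
    {"travel":[-0.0386,-0.0267,0],"turn":[0,0,0],"grip":-1},
    {"travel":[-0.0386,-0.0267,0],"turn":[0,0,0],"grip":-1},
    {"travel":[-0.0386,-0.0267,0],"turn":[0,0,0],"grip":-1},
    {"travel":[-0.0386,-0.0267,0],"turn":[0,0,0],"grip":-1},
    {"travel":[0,0,0],"turn":[0,0,-0.015],"grip":-1}
  ]
}}

```text
clock: 4.6
ee_pos: [0.5624, -0.0323, 0.2303]
orientation: [-3.141, -0.0, 2.91]
force: [-0.4, 0.9, -0.3]
grip_width: 1.0
gripper_force: 0.0
```

Emit:
{"fn": "jog_arm", "kwargs": {
  "motion": [
    {"travel":[0,0,0],"turn":[0,0,-0.0148],"grip":-1},
    {"travel":[0,0,0],"turn":[0,0,0],"grip":-1},
    {"travel":[0,0,0],"turn":[0,0,0],"grip":-1},
    {"travel":[0,0,0],"turn":[0,0,0],"grip":-1},
    {"travel":[0,0,0],"turn":[0,0,0],"grip":-1}
  ]
}}

```text
clock: 5.1
ee_pos: [0.5604, -0.0278, 0.2314]
orientation: [-3.142, 0.0, 3.005]
force: [0.0, 0.1, -0.1]
grip_width: 0.999
gripper_force: 0.0
```

```bash
python3 - <<'E'
from h import *
go(.565,-.029,.155,172.3)
A=eyes.capture("top"); save(A,"top2.png",(200,110,340,260),4)
E
```

```text
travel [-0.0047 -0.0005  0.0764] dist 0.077 tool-z turn deg -0.11 share -0.0003 now [ 0.5604 -0.0278  0.2314] [-180.     0.   172.2] q [-0.26  0.39  1.39 -0.    1.36 -1.69]
```

Emit:
{"fn": "jog_arm", "kwargs": {
  "motion": [
    {"travel":[-0.0047,-0.0005,0.03],"turn":[0,0,0],"grip":-1},
    {"travel":[0,0,0.03],"turn":[0,0,0],"grip":-1},
    {"travel":[0,0,0.016],"turn":[0,0,0],"grip":-1},
    {"travel":[0,0,0],"turn":[0,0,0],"grip":-1},
    {"travel":[0,0,0],"turn":[0,0,0],"grip":-1}
  ]
}}

```text
clock: 5.65
ee_pos: [0.5654, -0.0292, 0.1561]
orientation: [-3.141, 0.001, 3.006]
force: [0.4, 0.1, 0.4]
grip_width: 0.998
gripper_force: 0.0
```

Emit:
{"fn": "jog_arm", "kwargs": {
  "motion": [
    {"travel":[0,0,0],"turn":[0,0,0],"grip":1},
    {"travel":[0,0,0],"turn":[0,0,0],"grip":1},
    {"travel":[0,0,0],"turn":[0,0,0],"grip":1},
    {"travel":[0,0,0],"turn":[0,0,0],"grip":1},
    {"travel":[0,0,0],"turn":[0,0,0],"grip":1}
  ]
}}

```text
clock: 6.15
ee_pos: [0.5652, -0.0289, 0.1556]
orientation: [3.141, 0.0, 3.006]
force: [0.2, 10.4, 8.9]
grip_width: 0.15
gripper_force: 60.8
```

Emit:
{"fn": "jog_arm", "kwargs": {
  "motion": [
    {"travel":[0,0,0],"turn":[0,0,0],"grip":1},
    {"travel":[0,0,0],"turn":[0,0,0],"grip":1},
    {"travel":[0,0,0],"turn":[0,0,0],"grip":1},
    {"travel":[0,0,0],"turn":[0,0,0],"grip":1},
    {"travel":[0,0,0],"turn":[0,0,0],"grip":1}
  ]
}}

```text
clock: 6.65
ee_pos: [0.5652, -0.0284, 0.1555]
orientation: [3.14, 0.0, 3.006]
force: [0.6, 5.3, 2.1]
grip_width: 0.154
gripper_force: 58.4
```

View pics/top2.png

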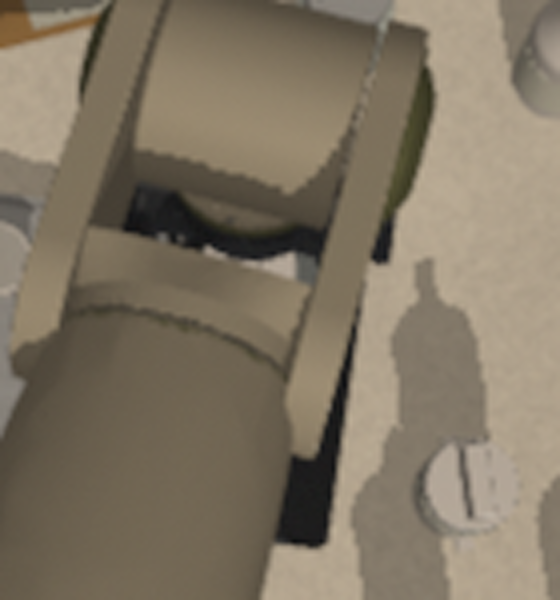

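The picture shows the arm over the bay and hiding the filter, with the new filter still at crop (465,485). The opening of about 13 mm means the bar is held, so I'll unlock by turning 60° anticlockwise (tool z negative).

Emit:
{"fn": "jog_arm", "kwargs": {
  "motion": [
    {"travel":[0,0,0],"turn":[0,0,-0.015],"grip":1},
    {"travel":[0,0,0],"turn":[0,0,-0.015],"grip":1},
    {"travel":[0,0,0],"turn":[0,0,-0.015],"grip":1},
    {"travel":[0,0,0],"turn":[0,0,-0.015],"grip":1},
    {"travel":[0,0,0],"turn":[0,0,-0.015],"grip":1}
  ]
}}

```text
clock: 7.15
ee_pos: [0.5648, -0.0292, 0.1554]
orientation: [3.141, -0.001, -2.802]
force: [-1.6, 2.0, 3.1]
grip_width: 0.153
gripper_force: 58.7
```

Emit:
{"fn": "jog_arm", "kwargs": {
  "motion": [
    {"travel":[0,0,0],"turn":[0,0,-0.015],"grip":1},
    {"travel":[0,0,0],"turn":[0,0,-0.015],"grip":1},
    {"travel":[0,0,0],"turn":[0,0,-0.015],"grip":1},
    {"travel":[0,0,0],"turn":[0,0,-0.015],"grip":1},
    {"travel":[0,0,0],"turn":[0,0,-0.015],"grip":1}
  ]
}}

```text
clock: 7.65
ee_pos: [0.565, -0.0292, 0.1554]
orientation: [-3.142, -0.0, -2.331]
force: [-0.1, 1.8, 0.3]
grip_width: 0.148
gripper_force: 58.5
```

Emit:
{"fn": "jog_arm", "kwargs": {
  "motion": [
    {"travel":[0,0,0],"turn":[0,0,-0.014],"grip":1},
    {"travel":[0,0,0],"turn":[0,0,0],"grip":1},
    {"travel":[0,0,0],"turn":[0,0,0],"grip":1},
    {"travel":[0,0,0],"turn":[0,0,0],"grip":1},
    {"travel":[0,0,0],"turn":[0,0,0],"grip":1}
  ]
}}

```text
clock: 8.15
ee_pos: [0.5651, -0.0292, 0.1554]
orientation: [-3.141, -0.0, -2.248]
force: [-0.8, 1.6, 0.9]
grip_width: 0.153
gripper_force: 58.6
```

```bash
python3 - <<'E'
from h import *
s=manip.read_state();print(s["torque"],s["force"],s["q"]);go(.565,-.029,.155,232.3)
E
```

```text
[ 0.33554382 -0.05612637  0.02806215] [-0.77844552  1.55672123  0.86532304] [-2.58553948e-01  4.68788226e-01  1.47787286e+00 -9.05215149e-05
  1.19481483e+00 -2.72321591e+00]
travel [-0.0001  0.0002  0.0004] dist 0.0 tool-z turn deg -1.08 share -0.003 now [ 0.5651 -0.0292  0.1554] [-180.    -0.  -128.8] q [-0.26  0.47  1.48 -0.    1.19 -2.72]
```

Emit:
{"fn": "jog_arm", "kwargs": {
  "motion": [
    {"travel":[0,0,0],"turn":[0,0,-0.005],"grip":1},
    {"travel":[0,0,0],"turn":[0,0,0],"grip":1},
    {"travel":[0,0,-0.006],"turn":[0,0,0],"grip":1},
    {"travel":[0,0,-0.006],"turn":[0,0,0],"grip":1},
    {"travel":[0,0,0],"turn":[0,0,0],"grip":1}
  ]
}}

```text
clock: 8.65
ee_pos: [0.5652, -0.0292, 0.168]
orientation: [-3.141, 0.0, -2.216]
force: [0.6, 1.6, -3.3]
grip_width: 0.15
gripper_force: 58.8
```

```bash
python3 - <<'E'
from h import *
s=manip.read_state();print(s["torque"],s["force"],s["q"]);go(.565,-.029,.25,232.3)
E
```

```text
[ 0.22039247 -0.18877818  0.0278108 ] [ 0.59229137  1.57803586 -3.32903647] [-2.58605373e-01  4.55968552e-01  1.46230664e+00 -1.15053746e-04
  1.22266569e+00 -2.75525223e+00]
travel [-0.0001  0.0003 -0.082 ] dist 0.082 tool-z turn deg 0.75 share 0.0021 now [ 0.5652 -0.0292  0.168 ] [-180.    0. -127.] q [-0.26  0.46  1.46 -0.    1.22 -2.76]
```

Emit:
{"fn": "jog_arm", "kwargs": {
  "motion": [
    {"travel":[0,0,-0.04],"turn":[0,0,0],"grip":1},
    {"travel":[0,0,-0.042],"turn":[0,0,0],"grip":1},
    {"travel":[0,0,0],"turn":[0,0,0.0225],"grip":1},
    {"travel":[0,0,0],"turn":[0,0,0.0225],"grip":1},
    {"travel":[0,0,0],"turn":[0,0,0.0225],"grip":1}
  ]
}}

```text
clock: 9.15
ee_pos: [0.5647, -0.0294, 0.2492]
orientation: [3.141, -0.001, -2.646]
force: [-0.1, -0.3, -3.1]
grip_width: 0.152
gripper_force: 60.1
```

Emit:
{"fn": "jog_arm", "kwargs": {
  "motion": [
    {"travel":[0,0,0],"turn":[0,0,0.0225],"grip":1},
    {"travel":[0,0,0],"turn":[0,0,0.0225],"grip":1},
    {"travel":[0,0,0],"turn":[0,0,0.0225],"grip":1},
    {"travel":[0,0,0],"turn":[0,0,0.0225],"grip":1},
    {"travel":[0,0,0],"turn":[0,0,0.0225],"grip":1}
  ]
}}

```text
clock: 9.65
ee_pos: [0.5647, -0.0294, 0.249]
orientation: [-3.141, -0.001, 2.931]
force: [-0.1, -0.6, -3.9]
grip_width: 0.152
gripper_force: 60.1
```

Emit:
{"fn": "jog_arm", "kwargs": {
  "motion": [
    {"travel":[0,0,0],"turn":[0,0,0.0225],"grip":1},
    {"travel":[0,0,0],"turn":[0,0,0.0225],"grip":1},
    {"travel":[0,0,0],"turn":[0,0,0],"grip":1},
    {"travel":[0,0,0],"turn":[0,0,0],"grip":1},
    {"travel":[0,0,0],"turn":[0,0,0],"grip":1}
  ]
}}

```text
clock: 10.15
ee_pos: [0.5649, -0.0292, 0.2492]
orientation: [-3.141, -0.0, 2.657]
force: [0.2, -0.6, -4.3]
grip_width: 0.15
gripper_force: 60.1
```

```bash
python3 - <<'E'
from h import *
go(.471,-.466,.25);B=eyes.capture("side");save(B,"held.png",s=1.5)
E
```

```text
travel [-0.1205 -0.4302 -0.0007] dist 0.447 tool-z turn deg -0.0 share -0.0 now [ 0.5649 -0.0292  0.2492] [-180.    -0.   152.2] q [-0.26  0.39  1.34 -0.    1.41 -1.34]
```

View pics/held.png

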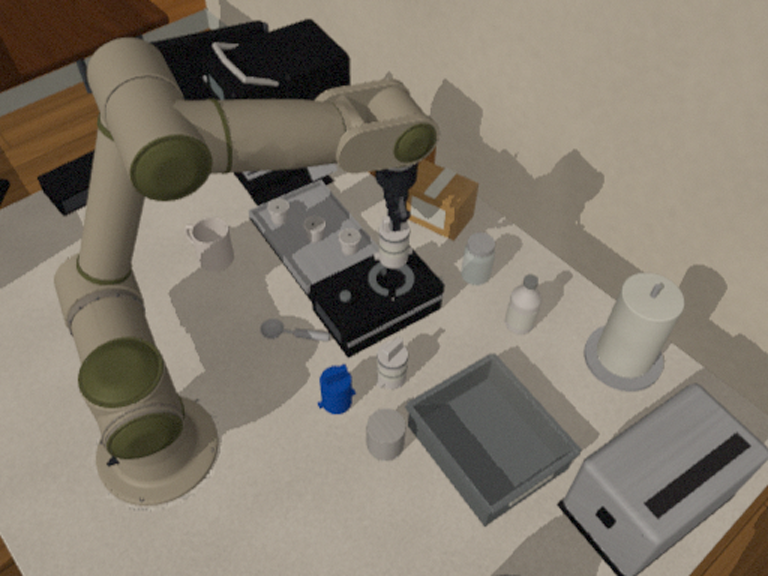

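The side view shows the old filter hanging from the gripper at (393,245), the bay empty at (390,278), and the tub, new filter and blue one undisturbed. Carrying it to the tub.

Emit:
{"fn": "jog_arm", "kwargs": {
  "motion": [
    {"travel":[-0.0111,-0.0406,0],"turn":[0,0,0],"grip":1},
    {"travel":[-0.0111,-0.0406,0],"turn":[0,0,0],"grip":1},
    {"travel":[-0.0111,-0.0406,0],"turn":[0,0,0],"grip":1},
    {"travel":[-0.0111,-0.0406,0],"turn":[0,0,0],"grip":1},
    {"travel":[-0.0111,-0.0406,0],"turn":[0,0,0],"grip":1}
  ]
}}

```text
clock: 10.7
ee_pos: [0.5184, -0.2361, 0.2494]
orientation: [-3.142, 0.0, 2.656]
force: [0.9, 0.3, -3.4]
grip_width: 0.149
gripper_force: 60.3
```

Emit:
{"fn": "jog_arm", "kwargs": {
  "motion": [
    {"travel":[-0.0111,-0.0406,0],"turn":[0,0,0],"grip":1},
    {"travel":[-0.0111,-0.0406,0],"turn":[0,0,0],"grip":1},
    {"travel":[-0.0111,-0.0406,0],"turn":[0,0,0],"grip":1},
    {"travel":[-0.0111,-0.0406,0],"turn":[0,0,0],"grip":1},
    {"travel":[-0.0111,-0.0406,0],"turn":[0,0,0],"grip":1}
  ]
}}

```text
clock: 11.2
ee_pos: [0.4723, -0.4415, 0.2493]
orientation: [3.142, -0.0, 2.656]
force: [1.3, -0.1, -4.2]
grip_width: 0.152
gripper_force: 60.3
```

Emit:
{"fn": "jog_arm", "kwargs": {
  "motion": [
    {"travel":[0,0,0],"turn":[0,0,0],"grip":1},
    {"travel":[0,0,0.045],"turn":[0,0,0],"grip":1},
    {"travel":[0,0,0.045],"turn":[0,0,0],"grip":1},
    {"travel":[0,0,0.03],"turn":[0,0,0],"grip":1},
    {"travel":[0,0,0],"turn":[0,0,0],"grip":1}
  ]
}}

```text
clock: 11.7
ee_pos: [0.4717, -0.4377, 0.1247]
orientation: [3.138, -0.008, 2.656]
force: [-0.5, -0.1, -3.4]
grip_width: 0.151
gripper_force: 60.4
```

```bash
python3 - <<'E'
from h import *
go(.474,-.44,.1005);A=eyes.capture("top");save(A,"tub.png",(310,150,490,290),4)
E
```

```text
travel [-0.0033 -0.001   0.0242] dist 0.024 tool-z turn deg -0.0 share -0.0 now [ 0.4717 -0.4377  0.1247] [179.8  -0.5 152.2] q [-0.93  0.67  1.23  0.    1.25 -2.01]
```

View pics/tub.png

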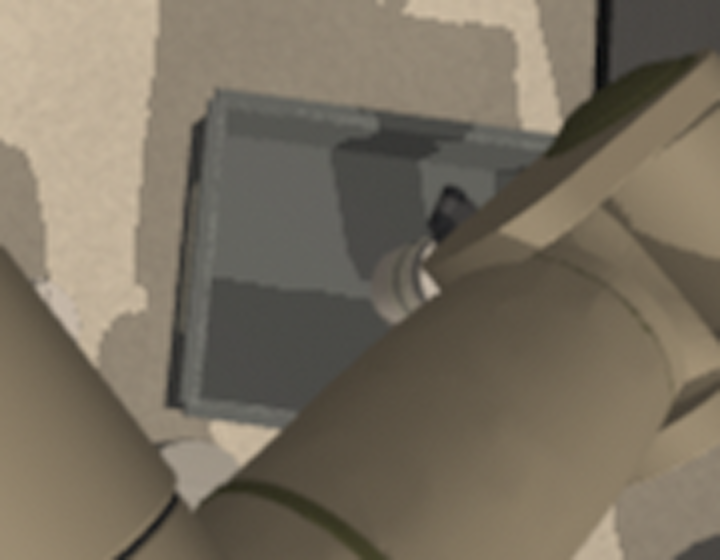

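The filter is inside the tub at crop (405,280), clear of the walls. Lowering and releasing.

Emit:
{"fn": "jog_arm", "kwargs": {
  "motion": [
    {"travel":[0,0,0.012],"turn":[0,0,0],"grip":1},
    {"travel":[0,0,0.01],"turn":[0,0,0],"grip":1},
    {"travel":[0,0,0.004],"turn":[0,0,0],"grip":1},
    {"travel":[0,0,0],"turn":[0,0,0],"grip":1},
    {"travel":[0,0,0],"turn":[0,0,0],"grip":1}
  ]
}}

```text
clock: 12.25
ee_pos: [0.4731, -0.4401, 0.1038]
orientation: [-3.141, 0.001, 2.654]
force: [0.1, -0.8, -3.6]
grip_width: 0.147
gripper_force: 60.5
```

```bash
python3 - <<'E'
from h import *
s=manip.read_state();print(s["force"]);go(.474,-.44,.25)
E
```

```text
[ 0.11197895 -0.75493803 -3.6126923 ]
travel [-0.0008  0.0004 -0.1462] dist 0.146 tool-z turn deg -0.0 share -0.0 now [ 0.4731 -0.4401  0.1038] [-180.     0.   152.1] q [-0.93  0.69  1.25 -0.    1.2  -2.01]
```

Another 4 mm down, then release and rise.

Emit:
{"fn": "jog_arm", "kwargs": {
  "motion": [
    {"travel":[0,0,0.004],"turn":[0,0,0],"grip":1},
    {"travel":[0,0,0],"turn":[0,0,0],"grip":1},
    {"travel":[0,0,0],"turn":[0,0,0],"grip":-1},
    {"travel":[0,0,0],"turn":[0,0,0],"grip":-1},
    {"travel":[0,0,0],"turn":[0,0,0],"grip":-1}
  ]
}}

```text
clock: 12.75
ee_pos: [0.4731, -0.4401, 0.0998]
orientation: [-3.141, 0.001, 2.654]
force: [-0.9, 0.5, 0.3]
grip_width: 0.648
gripper_force: 0.0
```

Emit:
{"fn": "jog_arm", "kwargs": {
  "motion": [
    {"travel":[0,0,0],"turn":[0,0,0],"grip":-1},
    {"travel":[0,0,0],"turn":[0,0,0],"grip":-1},
    {"travel":[0,0,-0.04],"turn":[0,0,0],"grip":-1},
    {"travel":[0,0,-0.045],"turn":[0,0,0],"grip":-1},
    {"travel":[0,0,-0.045],"turn":[0,0,0],"grip":-1}
  ]
}}

```text
clock: 13.25
ee_pos: [0.4728, -0.4396, 0.231]
orientation: [3.141, -0.0, 2.654]
force: [0.9, -0.4, 1.1]
grip_width: 1.003
gripper_force: 0.0
```

```bash
python3 - <<'E'
from h import *
go(.441,-.172,.23,188)
B=eyes.capture("side");save(B,"side3.png",(200,190,400,350),4)
A=eyes.capture("top");print([x["position"] for x in spotter.landmark_of(A,"new_c")],[x["position"] for x in spotter.landmark_of(B,"new_c")])
E
```

```text
travel [0.1534 0.2216 0.001 ] dist 0.27 tool-z turn deg -35.93 share -0.0998 now [ 0.4728 -0.4396  0.231 ] [180.   -0.  152.1] q [-0.93  0.59  1.09 -0.    1.47 -2.01]
[[124.3, 263.1]] [[260.8, 237.3]]
```

View pics/side3.png

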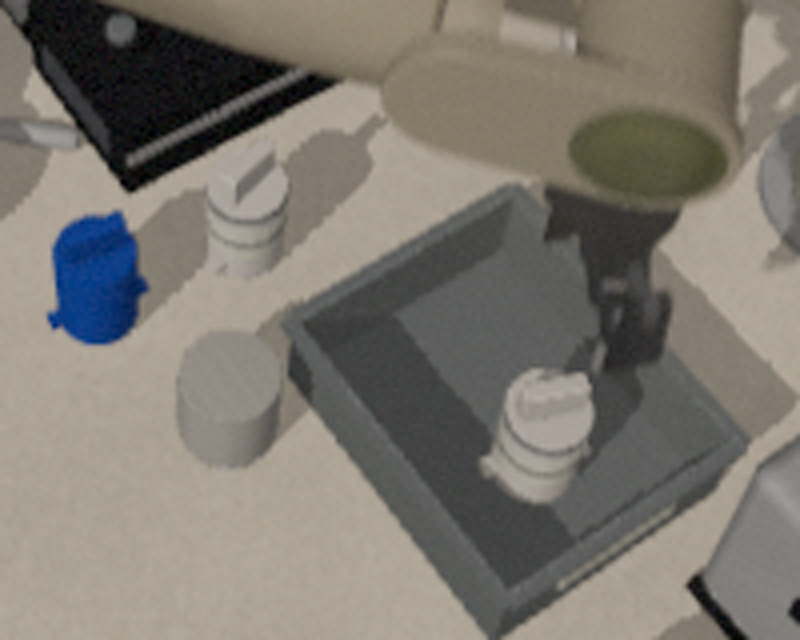

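The old filter stands in the tub at crop (540,440), and the new one, untouched, is at (247,215). Next I'll centre the new filter with a squeeze along its bar, then re-grip across it.

Emit:
{"fn": "jog_arm", "kwargs": {
  "motion": [
    {"travel":[0.0256,0.0369,0],"turn":[0,0,0],"grip":-1},
    {"travel":[0.0256,0.0369,0],"turn":[0,0,0],"grip":-1},
    {"travel":[0.0256,0.0369,0],"turn":[0,0,0],"grip":-1},
    {"travel":[0.0256,0.0369,0],"turn":[0,0,0],"grip":-1},
    {"travel":[0.0256,0.0369,0],"turn":[0,0,0],"grip":-1}
  ]
}}

```text
clock: 13.95
ee_pos: [0.4453, -0.2148, 0.2277]
orientation: [3.141, -0.003, 2.654]
force: [0.9, 0.4, 0.6]
grip_width: 0.996
gripper_force: 0.0
```

Emit:
{"fn": "jog_arm", "kwargs": {
  "motion": [
    {"travel":[0.0256,0.0369,0],"turn":[0,0,0],"grip":-1},
    {"travel":[0,0,0],"turn":[0,0,0.0214],"grip":-1},
    {"travel":[0,0,0],"turn":[0,0,0.0214],"grip":-1},
    {"travel":[0,0,0],"turn":[0,0,0.0214],"grip":-1},
    {"travel":[0,0,0],"turn":[0,0,0.0214],"grip":-1}
  ]
}}

```text
clock: 14.45
ee_pos: [0.4404, -0.1719, 0.2279]
orientation: [-3.14, -0.003, 2.111]
force: [-0.1, 1.0, -0.4]
grip_width: 1.0
gripper_force: 0.0
```

Emit:
{"fn": "jog_arm", "kwargs": {
  "motion": [
    {"travel":[0,0,0],"turn":[0,0,0.0214],"grip":-1},
    {"travel":[0,0,0],"turn":[0,0,0.0214],"grip":-1},
    {"travel":[0,0,0],"turn":[0,0,0.0214],"grip":-1},
    {"travel":[0,0,0],"turn":[0,0,0],"grip":-1},
    {"travel":[0,0,0],"turn":[0,0,0],"grip":-1}
  ]
}}

```text
clock: 14.95
ee_pos: [0.4406, -0.1721, 0.2284]
orientation: [-3.14, -0.001, 1.716]
force: [0.2, -0.6, -1.0]
grip_width: 1.001
gripper_force: 0.0
```

```bash
python3 - <<'E'
from h import *
np.set_printoptions(precision=4,suppress=True)
go(.440,-.171,.098,98)
B=eyes.capture("side")
c=lambda u,v:(200+u/4-.375,190+v/4-.375)
for uv in[(222,172),(262,143),(277,155),(233,192)]: print(atz(B,c(*uv),.12))
print("disc",atz(B,c(248,187),.09))
c=lambda u,v:(222+u/4-.375,140+v/4-.375)
A=eyes.capture("top")
print(atz(A,c(375,322),.09),atz(A,c(383,398),.09))
save(B,"n.png",(220,190,320,270),6)
E
```

```text
travel [ 0.001  -0.0003  0.1304] dist 0.13 tool-z turn deg 0.35 share 0.001 now [ 0.4406 -0.1721  0.2284] [-179.9   -0.1   98.3] q [-0.62  0.2   1.65  0.    1.29 -0.77]
[ 0.4218 -0.1659  0.12  ]
[ 0.4603 -0.1658  0.12  ]
[ 0.4615 -0.1806  0.12  ]
[ 0.4165 -0.1838  0.12  ]
disc [ 0.4411 -0.1734  0.09  ]
[ 0.4679 -0.1665  0.09  ] [ 0.4197 -0.171   0.09  ]
```

View pics/n.png

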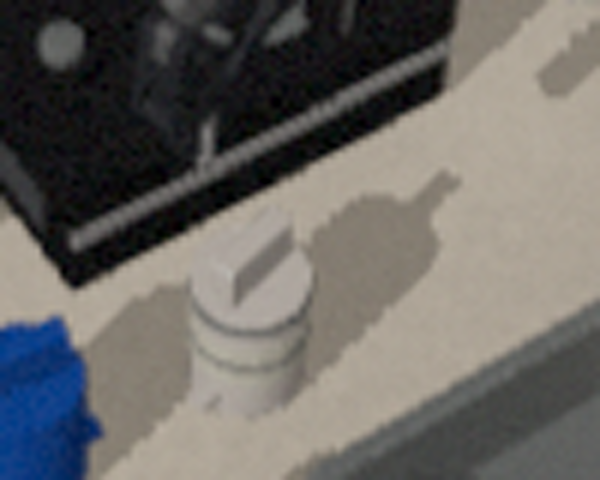

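The crop shows the bar along x at about (262,255), roughly 4° yaw, with nothing close to the finger paths.

Emit:
{"fn": "jog_arm", "kwargs": {
  "motion": [
    {"travel":[0,0,0.04],"turn":[0,0,0.012],"grip":-1},
    {"travel":[0,0,0.045],"turn":[0,0,0],"grip":-1},
    {"travel":[0,0,0.035],"turn":[0,0,0],"grip":-1},
    {"travel":[0,0,0.0105],"turn":[0,0,0],"grip":-1},
    {"travel":[0,0,0],"turn":[0,0,0],"grip":1}
  ]
}}

```text
clock: 15.55
ee_pos: [0.4407, -0.1721, 0.0983]
orientation: [-3.14, -0.001, 1.638]
force: [0.2, -0.0, -0.4]
grip_width: 0.859
gripper_force: 0.0
```

Emit:
{"fn": "jog_arm", "kwargs": {
  "motion": [
    {"travel":[0,0,0],"turn":[0,0,0],"grip":1},
    {"travel":[0,0,0],"turn":[0,0,0],"grip":1},
    {"travel":[0,0,0],"turn":[0,0,0],"grip":1},
    {"travel":[0,0,0],"turn":[0,0,0],"grip":1},
    {"travel":[0,0,0],"turn":[0,0,0],"grip":1}
  ]
}}

```text
clock: 16.05
ee_pos: [0.4418, -0.173, 0.1009]
orientation: [3.139, 0.003, 1.638]
force: [-1.8, -0.1, 6.9]
grip_width: 0.52
gripper_force: 61.4
```

```bash
python3 - <<'E'
from h import *
s=manip.read_state();print(s["force"],s["torque"]);go(.4405,-.173,.0975,94)
E
```

```text
[-1.83218281 -0.0552707   6.93104367] [ 0.10144986  0.26614269 -0.00129148]
travel [ 0.0001 -0.0014  0.0034] dist 0.004 tool-z turn deg -0.15 share -0.0004 now [ 0.4418 -0.173   0.1009] [1.798e+02 1.000e-01 9.390e+01] q [-0.62  0.36  1.81 -0.    0.97 -0.69]
```

Emit:
{"fn": "jog_arm", "kwargs": {
  "motion": [
    {"travel":[0,0,-0.003],"turn":[0,0,0],"grip":-1},
    {"travel":[0,0,0],"turn":[0,0,0],"grip":-1},
    {"travel":[0,0,0],"turn":[0,0,0],"grip":-1},
    {"travel":[0,0,0],"turn":[0,0,0],"grip":-1},
    {"travel":[0,0,0],"turn":[0,0,-0.0225],"grip":-1}
  ]
}}

```text
clock: 16.55
ee_pos: [0.441, -0.1723, 0.1018]
orientation: [-3.142, -0.0, 1.781]
force: [0.2, -0.9, -0.5]
grip_width: 0.996
gripper_force: 0.0
```

Emit:
{"fn": "jog_arm", "kwargs": {
  "motion": [
    {"travel":[0,0,0],"turn":[0,0,-0.0225],"grip":-1},
    {"travel":[0,0,0],"turn":[0,0,-0.0225],"grip":-1},
    {"travel":[0,0,0],"turn":[0,0,-0.0225],"grip":-1},
    {"travel":[0,0,0],"turn":[0,0,-0.0225],"grip":-1},
    {"travel":[0,0,0],"turn":[0,0,-0.0225],"grip":-1}
  ]
}}

```text
clock: 17.05
ee_pos: [0.4409, -0.1723, 0.1018]
orientation: [3.142, -0.0, 2.492]
force: [-0.5, -0.5, 0.5]
grip_width: 1.002
gripper_force: 0.0
```

Emit:
{"fn": "jog_arm", "kwargs": {
  "motion": [
    {"travel":[0,0,0],"turn":[0,0,-0.0225],"grip":-1},
    {"travel":[0,0,0],"turn":[0,0,-0.0225],"grip":-1},
    {"travel":[0,0,0],"turn":[0,0,-0.0225],"grip":-1},
    {"travel":[0,0,0],"turn":[0,0,-0.0225],"grip":-1},
    {"travel":[0,0,0],"turn":[0,0,-0.0225],"grip":-1}
  ]
}}

```text
clock: 17.55
ee_pos: [0.4409, -0.1723, 0.1017]
orientation: [3.141, -0.0, -3.085]
force: [-0.2, 0.7, 0.4]
grip_width: 0.999
gripper_force: 0.0
```

Emit:
{"fn": "jog_arm", "kwargs": {
  "motion": [
    {"travel":[0,0,0],"turn":[0,0,-0.0025],"grip":-1},
    {"travel":[0,0,0],"turn":[0,0,0],"grip":-1},
    {"travel":[0,0,0],"turn":[0,0,0],"grip":-1},
    {"travel":[0,0,0],"turn":[0,0,0],"grip":-1},
    {"travel":[0,0,0],"turn":[0,0,0],"grip":-1}
  ]
}}

```text
clock: 18.05
ee_pos: [0.4409, -0.1723, 0.1018]
orientation: [3.142, -0.0, -3.076]
force: [-0.2, -0.2, 0.5]
grip_width: 1.0
gripper_force: 0.0
```

```bash
python3 - <<'E'
from h import *
s=manip.read_state();print(s["force"],s["torque"]);go(.4418,-.173,.0985,184)
E
```

```text
[-0.19495241 -0.17203737  0.4511748 ] [ 0.04448534  0.06392865 -0.0225185 ]
travel [-0.0008 -0.0007  0.0033] dist 0.003 tool-z turn deg -0.23 share -0.0006 now [ 0.4409 -0.1723  0.1018] [ 180.    -0.  -176.2] q [-0.62  0.35  1.81  0.    0.97 -2.26]
```

Emit:
{"fn": "jog_arm", "kwargs": {
  "motion": [
    {"travel":[-0.0008,0,0.003],"turn":[0,0,0],"grip":-1},
    {"travel":[0,0,0],"turn":[0,0,0],"grip":1},
    {"travel":[0,0,0],"turn":[0,0,0],"grip":1},
    {"travel":[0,0,0],"turn":[0,0,0],"grip":1},
    {"travel":[0,0,0],"turn":[0,0,0],"grip":1}
  ]
}}

```text
clock: 18.55
ee_pos: [0.4418, -0.1723, 0.0988]
orientation: [-3.142, 0.0, -3.075]
force: [0.4, 0.1, 0.8]
grip_width: 0.33
gripper_force: 0.0
```

Emit:
{"fn": "jog_arm", "kwargs": {
  "motion": [
    {"travel":[0,0,0],"turn":[0,0,0],"grip":1},
    {"travel":[0,0,0],"turn":[0,0,0],"grip":1},
    {"travel":[0,0,0],"turn":[0,0,0],"grip":1},
    {"travel":[0,0,0],"turn":[0,0,0],"grip":1},
    {"travel":[0,0,0],"turn":[0,0,0],"grip":1}
  ]
}}

```text
clock: 19.05
ee_pos: [0.4419, -0.1723, 0.0989]
orientation: [-3.141, 0.0, -3.075]
force: [0.8, 1.6, 1.2]
grip_width: 0.152
gripper_force: 59.8
```

Emit:
{"fn": "jog_arm", "kwargs": {
  "motion": [
    {"travel":[0,0,-0.045],"turn":[0,0,0],"grip":1},
    {"travel":[0,0,-0.045],"turn":[0,0,0],"grip":1},
    {"travel":[0,0,-0.045],"turn":[0,0,0],"grip":1},
    {"travel":[0,0,0],"turn":[0,0,0],"grip":1},
    {"travel":[0,0,0],"turn":[0,0,0],"grip":1}
  ]
}}

```text
clock: 19.55
ee_pos: [0.4414, -0.1721, 0.2332]
orientation: [3.141, -0.001, -3.075]
force: [0.1, 0.2, -4.8]
grip_width: 0.151
gripper_force: 60.0
```

```bash
python3 - <<'E'
from h import *
s=manip.read_state();print(s["force"],s["torque"]);go(.5651,-.0292,.235,232.4)
E
```

```text
[ 0.13045444  0.22836831 -4.7775719 ] [0.00985204 0.01881497 0.08105201]
travel [-0.133   0.1343 -0.0019] dist 0.189 tool-z turn deg -48.57 share -0.1349 now [ 0.4414 -0.1721  0.2332] [ 180.    -0.  -176.2] q [-0.62  0.2   1.64 -0.    1.3  -2.26]
```

Emit:
{"fn": "jog_arm", "kwargs": {
  "motion": [
    {"travel":[-0.0266,0.0269,0],"turn":[0,0,0],"grip":1},
    {"travel":[-0.0266,0.0269,0],"turn":[0,0,0],"grip":1},
    {"travel":[-0.0266,0.0269,0],"turn":[0,0,0],"grip":1},
    {"travel":[-0.0266,0.0269,0],"turn":[0,0,0],"grip":1},
    {"travel":[-0.0266,0.0269,0],"turn":[0,0,0],"grip":1}
  ]
}}

```text
clock: 20.05
ee_pos: [0.5654, -0.0277, 0.2309]
orientation: [3.14, -0.005, -3.075]
force: [0.4, -1.0, -3.7]
grip_width: 0.152
gripper_force: 59.9
```

Emit:
{"fn": "jog_arm", "kwargs": {
  "motion": [
    {"travel":[0,0,0],"turn":[0,0,-0.0225],"grip":1},
    {"travel":[0,0,0],"turn":[0,0,-0.0225],"grip":1},
    {"travel":[0,0,0],"turn":[0,0,-0.0225],"grip":1},
    {"travel":[0,0,0],"turn":[0,0,-0.0225],"grip":1},
    {"travel":[0,0,0],"turn":[0,0,-0.0225],"grip":1}
  ]
}}

```text
clock: 20.55
ee_pos: [0.5645, -0.029, 0.2308]
orientation: [3.137, -0.003, -2.362]
force: [0.5, -0.3, -3.2]
grip_width: 0.147
gripper_force: 60.0
```

Emit:
{"fn": "jog_arm", "kwargs": {
  "motion": [
    {"travel":[0,0,0],"turn":[0,0,-0.0225],"grip":1},
    {"travel":[0,0,0.035],"turn":[0,0,0],"grip":1},
    {"travel":[0,0,0],"turn":[0,0,0],"grip":1},
    {"travel":[0,0,0],"turn":[0,0,0],"grip":1},
    {"travel":[0,0,0],"turn":[0,0,0],"grip":1}
  ]
}}

```text
clock: 21.05
ee_pos: [0.5657, -0.0293, 0.1994]
orientation: [-3.141, 0.0, -2.227]
force: [-0.7, -0.3, -4.3]
grip_width: 0.149
gripper_force: 60.0
```

```bash
python3 - <<'E'
from h import *
s=manip.read_state();print(s["force"],s["torque"]);go(.5651,-.0292,.158,232.3)
B=eyes.capture("side");save(B,"ins.png",(215,110,315,210),6)
E
```

```text
[-0.73185932 -0.29307002 -4.26924185] [ 0.00070431  0.02993203 -0.00228851]
travel [0.0003 0.0006 0.0414] dist 0.041 tool-z turn deg 0.11 share 0.0003 now [ 0.5657 -0.0293  0.1994] [-180.     0.  -127.6] q [-0.26  0.43  1.42 -0.    1.29 -2.74]
```

View pics/ins.png

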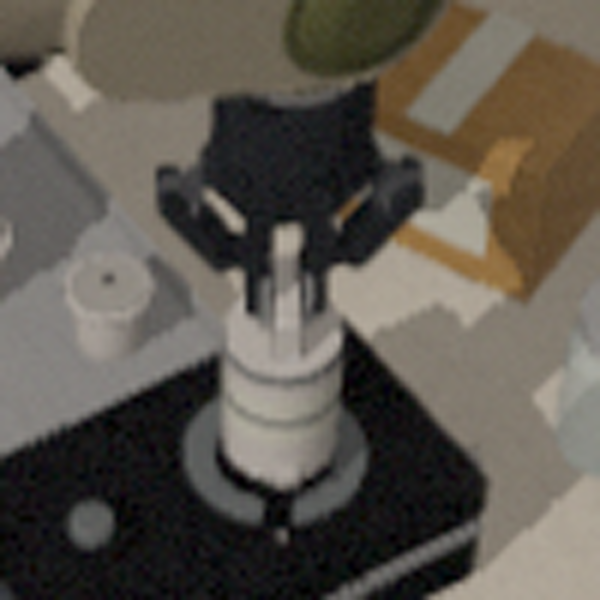

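The filter hangs just over the ring, with its lug lined up with the slot at (280,515). Lowering in steps.

Emit:
{"fn": "jog_arm", "kwargs": {
  "motion": [
    {"travel":[0.0003,0.0005,0.008],"turn":[0,0,0],"grip":1},
    {"travel":[0,0,0.006],"turn":[0,0,0],"grip":1},
    {"travel":[0,0,0.006],"turn":[0,0,0],"grip":1},
    {"travel":[0,0,0],"turn":[0,0,0],"grip":1},
    {"travel":[0,0,0],"turn":[0,0,0],"grip":1}
  ]
}}

```text
clock: 21.6
ee_pos: [0.566, -0.0288, 0.1818]
orientation: [-3.137, 0.003, -2.226]
force: [-2.4, 4.7, 17.2]
grip_width: 0.147
gripper_force: 63.3
```

```bash
python3 - <<'E'
from h import *
s=manip.read_state();print(s["force"],s["torque"]);go(.5651,-.0292,.158,232.3)
E
```

```text
[-2.43306998  4.68440928 17.18957831] [ 0.5413441   0.8248279  -0.09575438]
travel [0.0009 0.0006 0.0238] dist 0.024 tool-z turn deg 0.14 share 0.0004 now [ 0.566  -0.0288  0.1818] [-179.8    0.2 -127.6] q [-0.26  0.44  1.45  0.    1.25 -2.74]
```

It touches early, at about 20 N. The compliance and my bay estimate from the images both point to the axis lying slightly further +x/+y, so I'll back off, shift and retry.

Emit:
{"fn": "jog_arm", "kwargs": {
  "motion": [
    {"travel":[0,0,-0.005],"turn":[0,0,0],"grip":1},
    {"travel":[-0.0017,-0.0004,0],"turn":[0,0,0],"grip":1},
    {"travel":[0,0,0.004],"turn":[0,0,0],"grip":1},
    {"travel":[0,0,0.002],"turn":[0,0,0],"grip":1},
    {"travel":[0,0,0],"turn":[0,0,0],"grip":1}
  ]
}}

```text
clock: 22.1
ee_pos: [0.566, -0.0278, 0.1767]
orientation: [3.14, -0.0, -2.227]
force: [0.8, 1.1, -4.5]
grip_width: 0.15
gripper_force: 60.1
```

```bash
python3 - <<'E'
from h import *
s=manip.read_state();print(s["force"],s["torque"]);go(.5651,-.0292,.158,232.3)
E
```

```text
[ 0.79945096  1.08325974 -4.5118262 ] [ 0.48572756 -0.26976539 -0.01891061]
travel [ 0.0017 -0.0002  0.0187] dist 0.019 tool-z turn deg 0.12 share 0.0003 now [ 0.566  -0.0278  0.1767] [ 179.9   -0.  -127.6] q [-0.26  0.45  1.45  0.    1.25 -2.74]
```

It now drops freely. Continuing.

Emit:
{"fn": "jog_arm", "kwargs": {
  "motion": [
    {"travel":[0,0,0.004],"turn":[0,0,0],"grip":1},
    {"travel":[0,0,0.004],"turn":[0,0,0],"grip":1},
    {"travel":[0,0,0.004],"turn":[0,0,0],"grip":1},
    {"travel":[0,0,0],"turn":[0,0,0],"grip":1},
    {"travel":[0,0,0],"turn":[0,0,0],"grip":1}
  ]
}}

```text
clock: 22.6
ee_pos: [0.566, -0.0279, 0.1654]
orientation: [3.141, -0.0, -2.227]
force: [0.5, 1.6, -5.1]
grip_width: 0.148
gripper_force: 60.0
```

```bash
python3 - <<'E'
from h import *
s=manip.read_state();print(s["force"],s["torque"]);go(.566,-.028,.159,232.3)
E
```

```text
[ 0.49930179  1.61205451 -5.12603716] [ 0.71132395 -0.15991717 -0.00673434]
travel [ 0.0001 -0.      0.0064] dist 0.006 tool-z turn deg 0.12 share 0.0003 now [ 0.566  -0.0279  0.1654] [ 179.9   -0.  -127.6] q [-0.26  0.46  1.46  0.    1.22 -2.74]
```

Emit:
{"fn": "jog_arm", "kwargs": {
  "motion": [
    {"travel":[0,0,0.004],"turn":[0,0,0],"grip":1},
    {"travel":[0,0,0.003],"turn":[0,0,0],"grip":1},
    {"travel":[0,0,0],"turn":[0,0,0],"grip":1},
    {"travel":[0,0,0],"turn":[0,0,0],"grip":1},
    {"travel":[0,0,0],"turn":[0,0,0],"grip":1}
  ]
}}

```text
clock: 23.1
ee_pos: [0.5664, -0.028, 0.159]
orientation: [-3.141, 0.0, -2.227]
force: [0.6, 5.3, -0.1]
grip_width: 0.15
gripper_force: 60.8
```

```bash
python3 - <<'E'
from h import *
s=manip.read_state();print(s["force"],s["torque"]);go(.566,-.028,.159,232.3)
E
```

```text
[ 0.5826475   5.34300175 -0.13548925] [ 0.98682964 -0.11900187 -0.02240829]
travel [0.0003 0.0003 0.    ] dist 0.0 tool-z turn deg 0.13 share 0.0004 now [ 0.5664 -0.028   0.159 ] [-180.     0.  -127.6] q [-0.26  0.47  1.47  0.    1.2  -2.74]
```

Seated on the floor. Turning 60° clockwise.

Emit:
{"fn": "jog_arm", "kwargs": {
  "motion": [
    {"travel":[0,0,0],"turn":[0,0,0.015],"grip":1},
    {"travel":[0,0,0],"turn":[0,0,0.015],"grip":1},
    {"travel":[0,0,0],"turn":[0,0,0.015],"grip":1},
    {"travel":[0,0,0],"turn":[0,0,0.015],"grip":1},
    {"travel":[0,0,0],"turn":[0,0,0.015],"grip":1}
  ]
}}

```text
clock: 23.6
ee_pos: [0.5669, -0.0284, 0.1589]
orientation: [-3.14, 0.001, -2.702]
force: [3.1, 2.2, -1.5]
grip_width: 0.151
gripper_force: 60.5
```

Emit:
{"fn": "jog_arm", "kwargs": {
  "motion": [
    {"travel":[0,0,0],"turn":[0,0,0.015],"grip":1},
    {"travel":[0,0,0],"turn":[0,0,0.015],"grip":1},
    {"travel":[0,0,0],"turn":[0,0,0.015],"grip":1},
    {"travel":[0,0,0],"turn":[0,0,0.015],"grip":1},
    {"travel":[0,0,0],"turn":[0,0,0.015],"grip":1}
  ]
}}

```text
clock: 24.1
ee_pos: [0.5667, -0.0287, 0.1589]
orientation: [-3.14, 0.001, 3.11]
force: [1.2, 0.5, -1.3]
grip_width: 0.149
gripper_force: 60.5
```

Emit:
{"fn": "jog_arm", "kwargs": {
  "motion": [
    {"travel":[0,0,0],"turn":[0,0,0.01],"grip":1},
    {"travel":[0,0,0],"turn":[0,0,0.006],"grip":1},
    {"travel":[0,0,0],"turn":[0,0,0],"grip":1},
    {"travel":[0,0,0],"turn":[0,0,0],"grip":1},
    {"travel":[0,0,0],"turn":[0,0,0],"grip":1}
  ]
}}

```text
clock: 24.6
ee_pos: [0.5668, -0.028, 0.1591]
orientation: [3.142, 0.002, 3.014]
force: [2.8, 3.6, -1.0]
grip_width: 0.145
gripper_force: 60.8
```

```bash
python3 - <<'E'
from h import *
s=manip.read_state();print(s["force"],s["torque"]);go(.566,-.028,.159,172.3)
E
```

```text
[ 2.80798905  3.5810852  -1.03866315] [ 0.91820102 -0.72399985  0.17115189]
travel [ 0.0008 -0.0001  0.0001] dist 0.001 tool-z turn deg 0.38 share 0.0011 now [ 0.5668 -0.028   0.1591] [1.800e+02 1.000e-01 1.727e+02] q [-0.26  0.47  1.47  0.    1.2  -1.7 ]
```

Emit:
{"fn": "jog_arm", "kwargs": {
  "motion": [
    {"travel":[0,0,0],"turn":[0,0,0.005],"grip":1},
    {"travel":[0,0,0],"turn":[0,0,0.005],"grip":1},
    {"travel":[0,0,0],"turn":[0,0,0.002],"grip":1},
    {"travel":[0,0,0],"turn":[0,0,0],"grip":1},
    {"travel":[0,0,0],"turn":[0,0,0],"grip":1}
  ]
}}

```text
clock: 25.1
ee_pos: [0.5669, -0.0278, 0.1592]
orientation: [-3.141, 0.002, 2.941]
force: [4.2, 5.3, -0.1]
grip_width: 0.146
gripper_force: 71.3
```

```bash
python3 - <<'E'
from h import *
s=manip.read_state();print(s["force"],s["torque"]);go(.566,-.028,.159,172.3)
E
```

```text
[ 4.16428075  5.25520535 -0.11242006] [ 1.11351222 -0.71833068  1.5336654 ]
travel [ 0.0008 -0.0004  0.0002] dist 0.001 tool-z turn deg -3.77 share -0.0105 now [ 0.5669 -0.0278  0.1592] [-1.800e+02  1.000e-01  1.685e+02] q [-0.26  0.47  1.47 -0.    1.2  -1.63]
```

The hard stop is felt (1.5 N·m). Release and rise.

Emit:
{"fn": "jog_arm", "kwargs": {
  "motion": [
    {"travel":[0,0,0],"turn":[0,0,0],"grip":-1},
    {"travel":[0,0,0],"turn":[0,0,0],"grip":-1},
    {"travel":[0,0,0],"turn":[0,0,0],"grip":-1},
    {"travel":[0,0,0],"turn":[0,0,0],"grip":-1},
    {"travel":[0,0,0],"turn":[0,0,0],"grip":-1}
  ]
}}

```text
clock: 25.6
ee_pos: [0.5662, -0.0282, 0.1588]
orientation: [-3.141, -0.0, 2.938]
force: [-0.0, -1.0, 0.4]
grip_width: 0.977
gripper_force: 0.0
```

Emit:
{"fn": "jog_arm", "kwargs": {
  "motion": [
    {"travel":[0,0,-0.04],"turn":[0,0,0],"grip":-1},
    {"travel":[0,0,-0.04],"turn":[0,0,0],"grip":-1},
    {"travel":[0.035,0,0],"turn":[0,0,0],"grip":1},
    {"travel":[0.035,0,0],"turn":[0,0,0],"grip":1},
    {"travel":[0.035,0,0],"turn":[0,0,0],"grip":1}
  ]
}}

```text
clock: 26.1
ee_pos: [0.4621, -0.0066, 0.2388]
orientation: [-3.141, 0.0, 2.938]
force: [1.1, 0.0, -0.6]
grip_width: 0.516
gripper_force: 0.0
```

```bash
python3 - <<'E'
from h import *
np.set_printoptions(precision=4,suppress=True)
B=eyes.capture("side");save(B,"lock.png",(205,120,325,220),5)
b=[x["position"] for x in spotter.landmark_of(B,"reset_top")]; print(b,[atz(B,u,.1095) for u in b])
print(atz(B,(205+100/4-.375,140+229/4-.375),.1095))
go(.455,-.012,.2)
E
```

```text
[[256.3, 289.6], [231.4, 197.9]] [array([ 0.3095, -0.2992,  0.1095]), array([ 0.455 , -0.0187,  0.1095])]
[ 0.4533 -0.0121  0.1095]
travel [ 0.0042 -0.0071  0.0391] dist 0.04 tool-z turn deg -0.0 share -0.0 now [ 0.4606 -0.0059  0.2391] [-180.    -0.   168.4] q [-0.27  0.16  1.67 -0.    1.31 -1.64]
```

View pics/lock.png

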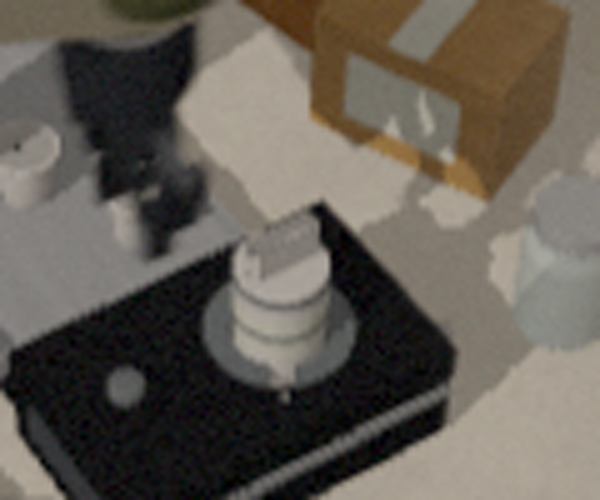

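The filter sits low and locked, its bar along machine x at (285,245), just as the old one was. The button is at (125,385). Both cameras put it at about (0.453,-0.012).

Emit:
{"fn": "jog_arm", "kwargs": {
  "motion": [
    {"travel":[0.006,-0.0075,0],"turn":[0,0,0],"grip":1},
    {"travel":[0,0,0.04],"turn":[0,0,0],"grip":1},
    {"travel":[0,0,0.04],"turn":[0,0,0],"grip":1},
    {"travel":[0,0,0.04],"turn":[0,0,0],"grip":1},
    {"travel":[0,0,0],"turn":[0,0,0],"grip":1}
  ]
}}

```text
clock: 26.7
ee_pos: [0.454, -0.0129, 0.115]
orientation: [3.141, -0.009, 2.938]
force: [0.7, 0.2, 0.7]
grip_width: 0.004
gripper_force: 0.0
```

Emit:
{"fn": "jog_arm", "kwargs": {
  "motion": [
    {"travel":[0,0,0],"turn":[0,0,0],"grip":1},
    {"travel":[0,0,0.005],"turn":[0,0,0],"grip":1},
    {"travel":[0,0,0.004],"turn":[0,0,0],"grip":1},
    {"travel":[0,0,0.004],"turn":[0,0,0],"grip":1},
    {"travel":[0,0,0],"turn":[0,0,0],"grip":1}
  ]
}}

```text
clock: 27.2
ee_pos: [0.4566, -0.0132, 0.1062]
orientation: [-3.141, 0.002, 2.938]
force: [1.3, -0.1, 3.7]
grip_width: -0.004
gripper_force: 1.6
```

```bash
python3 - <<'E'
from h import *
s=manip.read_state();print(s["force"],[k for k in s]);go(.453,-.012,.102)
E
```

```text
[ 1.33340635 -0.08448467  3.6541648 ] ['clock', 'q', 'dq', 'joint_efforts', 'ee_pos', 'orientation', 'force', 'torque', 'gripper_force', 'grip_width']
travel [0.0038 0.0004 0.0042] dist 0.006 tool-z turn deg -0.0 share -0.0 now [ 0.4566 -0.0132  0.1062] [-1.800e+02  1.000e-01  1.683e+02] q [-0.29  0.31  1.86 -0.    0.97 -1.65]
```

Emit:
{"fn": "jog_arm", "kwargs": {
  "motion": [
    {"travel":[0,0,0.002],"turn":[0,0,0],"grip":1},
    {"travel":[0,0,0.002],"turn":[0,0,0],"grip":1},
    {"travel":[0,0,0.0015],"turn":[0,0,0],"grip":1},
    {"travel":[0,0,0],"turn":[0,0,0],"grip":1},
    {"travel":[0,0,0],"turn":[0,0,0],"grip":1}
  ]
}}

```text
clock: 27.7
ee_pos: [0.4569, -0.0132, 0.103]
orientation: [-3.141, 0.003, 2.939]
force: [-9.0, -0.1, 33.3]
grip_width: -0.001
gripper_force: 16.6
```

Bottomed at 33 N, so the button is fully pressed. Lift off and re-check the pods.

Emit:
{"fn": "jog_arm", "kwargs": {
  "motion": [
    {"travel":[0,0,-0.04],"turn":[0,0,0],"grip":1},
    {"travel":[0,0,-0.045],"turn":[0,0,0],"grip":1},
    {"travel":[0,0,-0.045],"turn":[0,0,0],"grip":-1},
    {"travel":[0,0,0],"turn":[0,0,0],"grip":-1},
    {"travel":[0,0,0],"turn":[0,0,0],"grip":-1}
  ]
}}

```text
clock: 28.2
ee_pos: [0.4559, -0.0128, 0.2303]
orientation: [3.142, 0.0, 2.938]
force: [-0.2, 1.0, 0.1]
grip_width: 0.503
gripper_force: 0.0
```

```bash
cat >> h.py <<'E'
def blob(p):
    "pod rim discs: light circles in the tray"
    g=cv2.medianBlur(cv2.cvtColor(cv2.resize(p["image"],None,fx=4,fy=4,interpolation=cv2.INTER_CUBIC),cv2.COLOR_RGB2GRAY),5)
    o=proj(p,[.556,.2241,.056]);x0,y0=int((o[0]-75)*4),int((o[1]-60)*4)
    sub=g[max(y0,0):y0+480,max(x0,0):x0+600]
    c=cv2.HoughCircles(sub,cv2.HOUGH_GRADIENT,1.5,60,param1=60,param2=35,minRadius=32,maxRadius=42)
    return [] if c is None else [((max(x0,0)+u-1.5)/4,(max(y0,0)+v-1.5)/4,r/4) for u,v,r in c[0]]
E
python3 - <<'E'
from h import *
np.set_printoptions(precision=4,suppress=True)
A=eyes.capture("top"); B=eyes.capture("side")
for c in blob(A): print(np.round(c,1),atz(A,c[:2],.056))
save(A,"pods.png",(95,130,275,250),4)
for t in ("pod1_c",):
  for p in (A,B): print([(np.round(x["rect"]),round(x["p"],2)) for x in spotter.search_frame(p,t)],[x["position"] for x in spotter.landmark_of(p,t)])
go(.5908,.142,.2,180-7.7+90)
E
```

```text
[129.1 197.4   9.5] [0.5261 0.3255 0.056 ]
[197.7 174.9  10.3] [0.59   0.1446 0.056 ]
[168.1 186.6   8.6] [0.557  0.2228 0.056 ]
[(array([  0.,  42., 292., 248.]), 0.74)] []
[] []
travel [-0.1011  0.1789  0.0292] dist 0.208 tool-z turn deg -93.96 share -0.261 now [ 0.4557 -0.0129  0.2294] [180.   -0.1 168.3] q [-0.29  0.16  1.69  0.    1.29 -1.65]
```

View pics/pods.png

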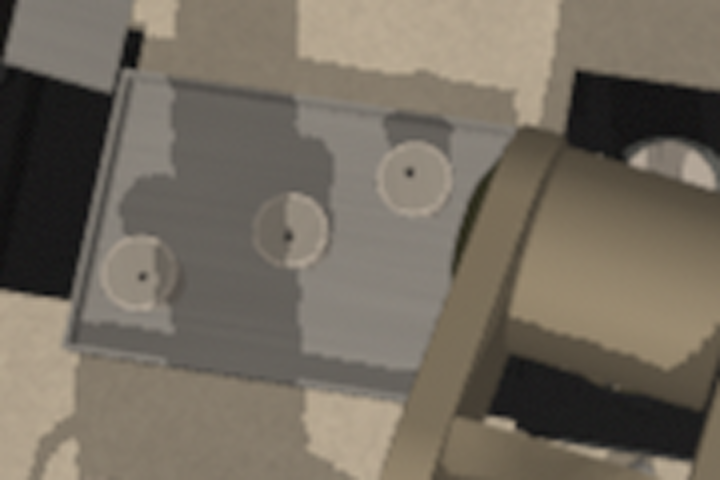

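All three pods are unmoved, at crop (139,273), (291,231) and (414,179). The lifted arm hides the module. I'll turn the tool 60° so the fingers close across the row.

Emit:
{"fn": "jog_arm", "kwargs": {
  "motion": [
    {"travel":[0,0,0],"turn":[0,0,0.021],"grip":-1},
    {"travel":[0,0,0],"turn":[0,0,0.021],"grip":-1},
    {"travel":[0,0,0],"turn":[0,0,0.021],"grip":-1},
    {"travel":[0,0,0],"turn":[0,0,0.021],"grip":-1},
    {"travel":[0,0,0],"turn":[0,0,0.021],"grip":-1}
  ]
}}

```text
clock: 29.0
ee_pos: [0.4559, -0.0129, 0.2298]
orientation: [-3.141, -0.001, 2.273]
force: [0.2, 0.4, 0.6]
grip_width: 0.994
gripper_force: 0.0
```

Emit:
{"fn": "jog_arm", "kwargs": {
  "motion": [
    {"travel":[0,0,0],"turn":[0,0,0.021],"grip":-1},
    {"travel":[0,0,0],"turn":[0,0,0.021],"grip":-1},
    {"travel":[0,0,0],"turn":[0,0,0.021],"grip":-1},
    {"travel":[0,0,0],"turn":[0,0,0],"grip":-1},
    {"travel":[0,0,0],"turn":[0,0,0],"grip":-1}
  ]
}}

```text
clock: 29.5
ee_pos: [0.456, -0.0129, 0.23]
orientation: [-3.141, -0.0, 1.886]
force: [0.1, -0.1, 0.2]
grip_width: 0.999
gripper_force: 0.0
```

```bash
python3 - <<'E'
from h import *
go(.590,.1435,.036)
E
```

```text
travel [0.1071 0.1761 0.1939] dist 0.283 tool-z turn deg -0.0 share -0.0 now [ 0.456  -0.0129  0.23  ] [-180.    -0.   108.1] q [-0.29  0.16  1.69 -0.    1.29 -0.6 ]
```

Emit:
{"fn": "jog_arm", "kwargs": {
  "motion": [
    {"travel":[0.0214,0.0352,0],"turn":[0,0,0],"grip":-1},
    {"travel":[0.0214,0.0352,0],"turn":[0,0,0],"grip":-1},
    {"travel":[0.0214,0.0352,0],"turn":[0,0,0],"grip":-1},
    {"travel":[0.0214,0.0352,0],"turn":[0,0,0],"grip":-1},
    {"travel":[0.0214,0.0352,0],"turn":[0,0,0],"grip":-1}
  ]
}}

```text
clock: 30.0
ee_pos: [0.5916, 0.1444, 0.23]
orientation: [-3.141, -0.0, 1.886]
force: [0.2, -1.0, 0.6]
grip_width: 0.998
gripper_force: 0.0
```

Emit:
{"fn": "jog_arm", "kwargs": {
  "motion": [
    {"travel":[0,0,0.04],"turn":[0,0,0],"grip":-1},
    {"travel":[0,0,0.04],"turn":[0,0,0],"grip":-1},
    {"travel":[0,0,0.04],"turn":[0,0,0],"grip":-1},
    {"travel":[0,0,0],"turn":[0,0,0],"grip":-1},
    {"travel":[0,0,0],"turn":[0,0,0],"grip":-1}
  ]
}}

```text
clock: 30.5
ee_pos: [0.5911, 0.1429, 0.1112]
orientation: [3.141, 0.0, 1.884]
force: [0.4, 0.8, 0.5]
grip_width: 0.998
gripper_force: 0.0
```

```bash
python3 - <<'E'
from h import *
go(.590,.1435,.036)
E
```

```text
travel [ 0.0009 -0.0009  0.0752] dist 0.075 tool-z turn deg -0.0 share -0.0 now [0.5911 0.1429 0.1112] [180.   0. 108.] q [ 0.04  0.6   1.38  0.    1.15 -0.27]
```

Emit:
{"fn": "jog_arm", "kwargs": {
  "motion": [
    {"travel":[0.0009,-0.0009,0.03],"turn":[0,0,0],"grip":-1},
    {"travel":[0,0,0.03],"turn":[0,0,0],"grip":-1},
    {"travel":[0,0,0.015],"turn":[0,0,0],"grip":-1},
    {"travel":[0,0,0],"turn":[0,0,0],"grip":-1},
    {"travel":[0,0,0],"turn":[0,0,0],"grip":1}
  ]
}}

```text
clock: 31.0
ee_pos: [0.5908, 0.1435, 0.0373]
orientation: [3.139, 0.001, 1.883]
force: [0.1, -0.4, -0.2]
grip_width: 0.859
gripper_force: 0.0
```

Emit:
{"fn": "jog_arm", "kwargs": {
  "motion": [
    {"travel":[0,0,0],"turn":[0,0,0],"grip":1},
    {"travel":[0,0,0],"turn":[0,0,0],"grip":1},
    {"travel":[0,0,0],"turn":[0,0,0],"grip":1},
    {"travel":[0,0,0],"turn":[0,0,0],"grip":1},
    {"travel":[0,0,0],"turn":[0,0,0],"grip":1}
  ]
}}

```text
clock: 31.5
ee_pos: [0.5906, 0.1435, 0.0376]
orientation: [3.139, 0.001, 1.883]
force: [-3.0, -0.2, 8.4]
grip_width: 0.56
gripper_force: 60.1
```

Emit:
{"fn": "jog_arm", "kwargs": {
  "motion": [
    {"travel":[0,0,-0.045],"turn":[0,0,0],"grip":1},
    {"travel":[0,0,-0.045],"turn":[0,0,0],"grip":1},
    {"travel":[0,0,-0.045],"turn":[0,0,0],"grip":1},
    {"travel":[0,0,-0.045],"turn":[0,0,0],"grip":1},
    {"travel":[0,0,-0.04],"turn":[0,0,0],"grip":1}
  ]
}}

```text
clock: 32.0
ee_pos: [0.5895, 0.1435, 0.2589]
orientation: [3.139, 0.001, 1.883]
force: [0.8, -0.7, -0.8]
grip_width: 0.562
gripper_force: 61.6
```

```bash
python3 - <<'E'
from h import *
go(.51,-.355,.25)
E
```

```text
travel [-0.45   -0.2287  0.0087] dist 0.505 tool-z turn deg -0.0 share -0.0 now [0.5895 0.1435 0.2589] [179.8   0.  107.9] q [ 0.05  0.48  1.19  0.    1.47 -0.27]
```

Emit:
{"fn": "jog_arm", "kwargs": {
  "motion": [
    {"travel":[-0.0409,-0.0208,0],"turn":[0,0,0],"grip":1},
    {"travel":[-0.0409,-0.0208,0],"turn":[0,0,0],"grip":1},
    {"travel":[-0.0409,-0.0208,0],"turn":[0,0,0],"grip":1},
    {"travel":[-0.0409,-0.0208,0],"turn":[0,0,0],"grip":1},
    {"travel":[-0.0409,-0.0208,0],"turn":[0,0,0],"grip":1}
  ]
}}

```text
clock: 32.5
ee_pos: [0.5528, -0.0847, 0.2564]
orientation: [3.14, 0.001, 1.883]
force: [0.7, 0.9, 0.2]
grip_width: 0.557
gripper_force: 61.7
```

Emit:
{"fn": "jog_arm", "kwargs": {
  "motion": [
    {"travel":[-0.0409,-0.0208,0],"turn":[0,0,0],"grip":1},
    {"travel":[-0.0409,-0.0208,0],"turn":[0,0,0],"grip":1},
    {"travel":[-0.0409,-0.0208,0],"turn":[0,0,0],"grip":1},
    {"travel":[-0.0409,-0.0208,0],"turn":[0,0,0],"grip":1},
    {"travel":[-0.0409,-0.0208,0],"turn":[0,0,0],"grip":1}
  ]
}}

```text
clock: 33.0
ee_pos: [0.5165, -0.3114, 0.2564]
orientation: [3.141, 0.001, 1.883]
force: [0.6, -0.0, 0.6]
grip_width: 0.558
gripper_force: 61.7
```

Emit:
{"fn": "jog_arm", "kwargs": {
  "motion": [
    {"travel":[-0.0409,-0.0208,0],"turn":[0,0,0],"grip":1},
    {"travel":[0,0,0],"turn":[0,0,0],"grip":1},
    {"travel":[0,0,0],"turn":[0,0,0],"grip":1},
    {"travel":[0,0,0.045],"turn":[0,0,0],"grip":1},
    {"travel":[0,0,0.045],"turn":[0,0,0],"grip":1}
  ]
}}

```text
clock: 33.5
ee_pos: [0.5107, -0.354, 0.1659]
orientation: [3.14, 0.003, 1.884]
force: [0.0, -1.0, -0.4]
grip_width: 0.562
gripper_force: 61.7
```

```bash
python3 - <<'E'
from h import *
go(.51,-.355,.05)
E
```

```text
travel [-0.0003 -0.0012  0.1159] dist 0.116 tool-z turn deg -0.0 share -0.0 now [ 0.5107 -0.354   0.1659] [179.9   0.2 108. ] q [-0.79  0.57  1.28  0.    1.28 -1.11]
```

Emit:
{"fn": "jog_arm", "kwargs": {
  "motion": [
    {"travel":[0,0,0.04],"turn":[0,0,0],"grip":1},
    {"travel":[0,0,0.04],"turn":[0,0,0],"grip":1},
    {"travel":[0,0,0.036],"turn":[0,0,0],"grip":1},
    {"travel":[0,0,0],"turn":[0,0,0],"grip":1},
    {"travel":[0,0,0],"turn":[0,0,0],"grip":-0.4}
  ]
}}

```text
clock: 34.0
ee_pos: [0.5107, -0.3545, 0.0509]
orientation: [3.141, 0.001, 1.884]
force: [0.1, -1.2, 1.0]
grip_width: 0.695
gripper_force: 0.0
```

Emit:
{"fn": "jog_arm", "kwargs": {
  "motion": [
    {"travel":[0,0,0],"turn":[0,0,0],"grip":-0.4},
    {"travel":[0,0,0],"turn":[0,0,0],"grip":-0.4},
    {"travel":[0,0,0],"turn":[0,0,0],"grip":-0.4},
    {"travel":[0,0,0],"turn":[0,0,0],"grip":-0.4},
    {"travel":[0,0,-0.04],"turn":[0,0,0],"grip":-0.4}
  ]
}}

```text
clock: 34.5
ee_pos: [0.5079, -0.3532, 0.0854]
orientation: [-3.137, -0.008, 1.882]
force: [-0.4, -0.4, 0.9]
grip_width: 0.701
gripper_force: 0.0
```

Emit:
{"fn": "jog_arm", "kwargs": {
  "motion": [
    {"travel":[0,0,-0.045],"turn":[0,0,0],"grip":-0.4},
    {"travel":[0,0,-0.045],"turn":[0,0,0],"grip":-1},
    {"travel":[0,0,-0.045],"turn":[0,0,0],"grip":-1},
    {"travel":[0,0,-0.03],"turn":[0,0,0],"grip":-1},
    {"travel":[0,0,0],"turn":[0,0,0],"grip":-1}
  ]
}}

```text
clock: 35.0
ee_pos: [0.5107, -0.3558, 0.2595]
orientation: [3.138, 0.008, 1.883]
force: [0.4, 0.1, 0.1]
grip_width: 1.004
gripper_force: 0.0
```

```bash
python3 - <<'E'
from h import *
A=eyes.capture("top")
for c in blob(A): print(np.round(c,1),atz(A,c[:2],.056))
go(.5565,.2235,.25)
E
```

```text
[129.1 197.4   9.9] [0.52612445 0.32545942 0.056     ]
[167.3 186.9   9.4] [0.55598268 0.22479575 0.056     ]
travel [0.5367 0.2216 0.0048] dist 0.581 tool-z turn deg -0.0 share -0.0 now [ 0.5102 -0.3553  0.2564] [179.9   0.2 107.9] q [-0.8   0.52  1.14 -0.    1.49 -1.11]
```

Emit:
{"fn": "jog_arm", "kwargs": {
  "motion": [
    {"travel":[0.0447,0.0185,0],"turn":[0,0,0],"grip":-1},
    {"travel":[0.0447,0.0185,0],"turn":[0,0,0],"grip":-1},
    {"travel":[0.0447,0.0185,0],"turn":[0,0,0],"grip":-1},
    {"travel":[0.0447,0.0185,0],"turn":[0,0,0],"grip":-1},
    {"travel":[0.0447,0.0185,0],"turn":[0,0,0],"grip":-1}
  ]
}}

```text
clock: 35.55
ee_pos: [0.5286, -0.1118, 0.2529]
orientation: [-3.14, -0.002, 1.882]
force: [0.2, -0.2, 0.8]
grip_width: 1.0
gripper_force: 0.0
```

Emit:
{"fn": "jog_arm", "kwargs": {
  "motion": [
    {"travel":[0.0447,0.0185,0],"turn":[0,0,0],"grip":-1},
    {"travel":[0.0447,0.0185,0],"turn":[0,0,0],"grip":-1},
    {"travel":[0.0447,0.0185,0],"turn":[0,0,0],"grip":-1},
    {"travel":[0.0447,0.0185,0],"turn":[0,0,0],"grip":-1},
    {"travel":[0.0447,0.0185,0],"turn":[0,0,0],"grip":-1}
  ]
}}

```text
clock: 36.05
ee_pos: [0.5481, 0.1292, 0.2529]
orientation: [-3.139, -0.001, 1.882]
force: [1.0, -0.4, -1.3]
grip_width: 1.0
gripper_force: 0.0
```

Emit:
{"fn": "jog_arm", "kwargs": {
  "motion": [
    {"travel":[0.0447,0.0185,0],"turn":[0,0,0],"grip":-1},
    {"travel":[0.0447,0.0185,0],"turn":[0,0,0],"grip":-1},
    {"travel":[0,0,0],"turn":[0,0,0],"grip":-1},
    {"travel":[0,0,0.045],"turn":[0,0,0],"grip":-1},
    {"travel":[0,0,0.045],"turn":[0,0,0],"grip":-1}
  ]
}}

```text
clock: 36.55
ee_pos: [0.5562, 0.2235, 0.1625]
orientation: [3.141, 0.0, 1.883]
force: [1.5, 1.0, -0.8]
grip_width: 1.004
gripper_force: 0.0
```

```bash
python3 - <<'E'
from h import *
A=eyes.capture("top")
for c in blob(A): print(np.round(c,1),atz(A,c[:2],.056))
go(.5562,.2240,.036)
E
```

```text
[167.3 187.3   9.5] [0.5549581  0.22473954 0.056     ]
travel [0.0002 0.0054 0.1179] dist 0.118 tool-z turn deg -0.0 share -0.0 now [0.5527 0.2225 0.1539] [-1.792e+02 -1.000e-01  1.079e+02] q [ 0.19  0.54  1.37 -0.    1.25 -0.13]
```

Emit:
{"fn": "jog_arm", "kwargs": {
  "motion": [
    {"travel":[0,0.001,0.04],"turn":[0,0,0],"grip":-1},
    {"travel":[0,0,0.04],"turn":[0,0,0],"grip":-1},
    {"travel":[0,0,0.035],"turn":[0,0,0],"grip":-1},
    {"travel":[0,0,0],"turn":[0,0,0],"grip":-1},
    {"travel":[0,0,0],"turn":[0,0,0],"grip":-1}
  ]
}}

```text
clock: 37.1
ee_pos: [0.5579, 0.2237, 0.0503]
orientation: [-3.142, 0.0, 1.882]
force: [0.1, -0.2, 0.7]
grip_width: 1.004
gripper_force: 0.0
```

```bash
python3 - <<'E'
from h import *
go(.5562,.2240,.037)
E
```

```text
travel [ 0.0008 -0.0016  0.0133] dist 0.013 tool-z turn deg -0.0 share -0.0 now [0.5579 0.2237 0.0503] [-180.     0.   107.8] q [ 0.19  0.67  1.45 -0.    1.02 -0.12]
```

Emit:
{"fn": "jog_arm", "kwargs": {
  "motion": [
    {"travel":[0.0008,-0.0016,0.0135],"turn":[0,0,0],"grip":-1},
    {"travel":[0,0,0],"turn":[0,0,0],"grip":1},
    {"travel":[0,0,0],"turn":[0,0,0],"grip":1},
    {"travel":[0,0,0],"turn":[0,0,0],"grip":1},
    {"travel":[0,0,0],"turn":[0,0,0],"grip":1}
  ]
}}

```text
clock: 37.6
ee_pos: [0.5563, 0.2244, 0.0372]
orientation: [3.14, 0.0, 1.883]
force: [-0.9, -1.8, 5.5]
grip_width: 0.559
gripper_force: 60.7
```

Emit:
{"fn": "jog_arm", "kwargs": {
  "motion": [
    {"travel":[0,0,0],"turn":[0,0,0],"grip":1},
    {"travel":[0,0,0],"turn":[0,0,0],"grip":1},
    {"travel":[0,0,-0.04],"turn":[0,0,0],"grip":1},
    {"travel":[0,0,-0.045],"turn":[0,0,0],"grip":1},
    {"travel":[0,0,-0.045],"turn":[0,0,0],"grip":1}
  ]
}}

```text
clock: 38.1
ee_pos: [0.5556, 0.2243, 0.168]
orientation: [3.141, 0.0, 1.883]
force: [0.3, -0.4, 0.2]
grip_width: 0.564
gripper_force: 61.6
```

Emit:
{"fn": "jog_arm", "kwargs": {
  "motion": [
    {"travel":[0,0,-0.045],"turn":[0,0,0],"grip":1},
    {"travel":[0,0,-0.045],"turn":[0,0,0],"grip":1},
    {"travel":[0,0,0],"turn":[0,0,0],"grip":1},
    {"travel":[-0.0398,-0.0218,0],"turn":[0,0,0],"grip":1},
    {"travel":[-0.0398,-0.0218,0],"turn":[0,0,0],"grip":1}
  ]
}}

```text
clock: 38.6
ee_pos: [0.5381, 0.1347, 0.2555]
orientation: [3.142, 0.0, 1.885]
force: [0.3, -0.9, -0.3]
grip_width: 0.556
gripper_force: 61.7
```

Emit:
{"fn": "jog_arm", "kwargs": {
  "motion": [
    {"travel":[-0.0398,-0.0218,0],"turn":[0,0,0],"grip":1},
    {"travel":[-0.0398,-0.0218,0],"turn":[0,0,0],"grip":1},
    {"travel":[-0.0398,-0.0218,0],"turn":[0,0,0],"grip":1},
    {"travel":[-0.0398,-0.0218,0],"turn":[0,0,0],"grip":1},
    {"travel":[-0.0398,-0.0218,0],"turn":[0,0,0],"grip":1}
  ]
}}

```text
clock: 39.1
ee_pos: [0.4952, -0.0893, 0.2558]
orientation: [3.141, 0.0, 1.883]
force: [1.2, -0.0, -0.8]
grip_width: 0.561
gripper_force: 61.7
```

Emit:
{"fn": "jog_arm", "kwargs": {
  "motion": [
    {"travel":[-0.0398,-0.0218,0],"turn":[0,0,0],"grip":1},
    {"travel":[-0.0398,-0.0218,0],"turn":[0,0,0],"grip":1},
    {"travel":[-0.0398,-0.0218,0],"turn":[0,0,0],"grip":1},
    {"travel":[-0.0398,-0.0218,0],"turn":[0,0,0],"grip":1},
    {"travel":[-0.0398,-0.0218,0],"turn":[0,0,0],"grip":1}
  ]
}}

```text
clock: 39.6
ee_pos: [0.4525, -0.3122, 0.2558]
orientation: [3.141, 0.0, 1.882]
force: [0.9, 0.1, 0.3]
grip_width: 0.562
gripper_force: 61.7
```

Emit:
{"fn": "jog_arm", "kwargs": {
  "motion": [
    {"travel":[-0.0398,-0.0218,0],"turn":[0,0,0],"grip":1},
    {"travel":[0,0,0],"turn":[0,0,0],"grip":1},
    {"travel":[0,0,0],"turn":[0,0,0],"grip":1},
    {"travel":[0,0,0],"turn":[0,0,0],"grip":1},
    {"travel":[0,0,0],"turn":[0,0,0],"grip":1}
  ]
}}

```text
clock: 40.1
ee_pos: [0.4452, -0.354, 0.2561]
orientation: [3.141, 0.0, 1.884]
force: [-0.1, 0.3, 0.3]
grip_width: 0.559
gripper_force: 61.7
```

```bash
python3 - <<'E'
from h import *
go(.445,-.355,.05)
E
```

```text
travel [-0.0008 -0.0005  0.2061] dist 0.206 tool-z turn deg -0.0 share -0.0 now [ 0.4452 -0.354   0.2561] [180.   0. 108.] q [-0.88  0.39  1.32  0.    1.43 -1.19]
```

Emit:
{"fn": "jog_arm", "kwargs": {
  "motion": [
    {"travel":[0.001,-0.0048,0.045],"turn":[0,0,0],"grip":1},
    {"travel":[0,0,0.045],"turn":[0,0,0],"grip":1},
    {"travel":[0,0,0.045],"turn":[0,0,0],"grip":1},
    {"travel":[0,0,0.045],"turn":[0,0,0],"grip":1},
    {"travel":[0,0,0.015],"turn":[0,0,0],"grip":1}
  ]
}}

```text
clock: 40.6
ee_pos: [0.4389, -0.353, 0.0568]
orientation: [-3.139, -0.006, 1.884]
force: [0.7, -0.5, 0.3]
grip_width: 0.559
gripper_force: 61.8
```

Emit:
{"fn": "jog_arm", "kwargs": {
  "motion": [
    {"travel":[0,0,0],"turn":[0,0,0],"grip":1},
    {"travel":[0,0,0],"turn":[0,0,0],"grip":-0.4},
    {"travel":[0,0,0],"turn":[0,0,0],"grip":-0.4},
    {"travel":[0,0,0],"turn":[0,0,0],"grip":-0.4},
    {"travel":[0,0,0],"turn":[0,0,0],"grip":-0.4}
  ]
}}

```text
clock: 41.1
ee_pos: [0.4402, -0.3558, 0.0617]
orientation: [3.141, 0.001, 1.883]
force: [-0.5, -0.2, 0.8]
grip_width: 0.698
gripper_force: 0.0
```

Emit:
{"fn": "jog_arm", "kwargs": {
  "motion": [
    {"travel":[0,0,-0.04],"turn":[0,0,0],"grip":-0.4},
    {"travel":[0,0,-0.045],"turn":[0,0,0],"grip":-0.4},
    {"travel":[0,0,-0.045],"turn":[0,0,0],"grip":-1},
    {"travel":[0,0,-0.045],"turn":[0,0,0],"grip":-1},
    {"travel":[0,0,-0.02],"turn":[0,0,0],"grip":-1}
  ]
}}

```text
clock: 41.6
ee_pos: [0.4404, -0.3562, 0.2608]
orientation: [3.139, 0.007, 1.883]
force: [0.4, 0.4, -0.1]
grip_width: 1.002
gripper_force: 0.0
```

Emit:
{"fn": "jog_arm", "kwargs": {
  "motion": [
    {"travel":[0,0,0],"turn":[0,0,0],"grip":-1},
    {"travel":[0,0,0],"turn":[0,0,0],"grip":-1},
    {"travel":[0,0,0],"turn":[0,0,0],"grip":-1},
    {"travel":[0,0,0],"turn":[0,0,0],"grip":-1},
    {"travel":[0,0,0],"turn":[0,0,0],"grip":-1}
  ]
}}

```text
clock: 42.1
ee_pos: [0.4398, -0.3555, 0.255]
orientation: [-3.141, -0.001, 1.883]
force: [-0.3, -0.1, -0.2]
grip_width: 0.997
gripper_force: 0.0
```

```bash
python3 - <<'E'
from h import *
A=eyes.capture("top")
for c in blob(A): print(np.round(c,1),atz(A,c[:2],.056))
go(.526,.325,.25)
E
```

```text
[129.1 197.8   9.5] [0.52510991 0.32538587 0.056     ]
travel [0.6213 0.2908 0.0057] dist 0.686 tool-z turn deg -0.0 share -0.0 now [ 0.4398 -0.3555  0.2552] [-1.800e+02 -1.000e-01  1.079e+02] q [-0.89  0.39  1.33 -0.    1.42 -1.2 ]
```

Emit:
{"fn": "jog_arm", "kwargs": {
  "motion": [
    {"travel":[0.0414,0.0194,0],"turn":[0,0,0],"grip":-1},
    {"travel":[0.0414,0.0194,0],"turn":[0,0,0],"grip":-1},
    {"travel":[0.0414,0.0194,0],"turn":[0,0,0],"grip":-1},
    {"travel":[0.0414,0.0194,0],"turn":[0,0,0],"grip":-1},
    {"travel":[0.0414,0.0194,0],"turn":[0,0,0],"grip":-1}
  ]
}}

```text
clock: 42.65
ee_pos: [0.4686, -0.1271, 0.2557]
orientation: [3.142, -0.0, 1.882]
force: [0.7, -0.7, -0.3]
grip_width: 1.004
gripper_force: 0.0
```

Emit:
{"fn": "jog_arm", "kwargs": {
  "motion": [
    {"travel":[0.0414,0.0194,0],"turn":[0,0,0],"grip":-1},
    {"travel":[0.0414,0.0194,0],"turn":[0,0,0],"grip":-1},
    {"travel":[0.0414,0.0194,0],"turn":[0,0,0],"grip":-1},
    {"travel":[0.0414,0.0194,0],"turn":[0,0,0],"grip":-1},
    {"travel":[0.0414,0.0194,0],"turn":[0,0,0],"grip":-1}
  ]
}}

```text
clock: 43.15
ee_pos: [0.4974, 0.0999, 0.2558]
orientation: [3.142, 0.0, 1.883]
force: [-0.1, -0.0, -0.3]
grip_width: 1.003
gripper_force: 0.0
```

Emit:
{"fn": "jog_arm", "kwargs": {
  "motion": [
    {"travel":[0.0414,0.0194,0],"turn":[0,0,0],"grip":-1},
    {"travel":[0.0414,0.0194,0],"turn":[0,0,0],"grip":-1},
    {"travel":[0.0414,0.0194,0],"turn":[0,0,0],"grip":-1},
    {"travel":[0.0414,0.0194,0],"turn":[0,0,0],"grip":-1},
    {"travel":[0.0414,0.0194,0],"turn":[0,0,0],"grip":-1}
  ]
}}

```text
clock: 43.65
ee_pos: [0.5262, 0.3266, 0.2555]
orientation: [-3.141, 0.0, 1.883]
force: [2.1, 0.3, 0.0]
grip_width: 1.0
gripper_force: 0.0
```

Emit:
{"fn": "jog_arm", "kwargs": {
  "motion": [
    {"travel":[0,0,0],"turn":[0,0,0],"grip":-1},
    {"travel":[0,0,0.045],"turn":[0,0,0],"grip":-1},
    {"travel":[0,0,0.045],"turn":[0,0,0],"grip":-1},
    {"travel":[0,0,0],"turn":[0,0,0],"grip":-1},
    {"travel":[0,0,0],"turn":[0,0,0],"grip":-1}
  ]
}}

```text
clock: 44.15
ee_pos: [0.5268, 0.3244, 0.167]
orientation: [3.141, 0.0, 1.882]
force: [0.6, 0.3, 1.7]
grip_width: 1.003
gripper_force: 0.0
```

```bash
python3 - <<'E'
from h import *
A=eyes.capture("top")
for c in blob(A): print(np.round(c,1),atz(A,c[:2],.056))
go(.5255,.325,.037)
E
```

```text
travel [ 0.0008 -0.0022  0.1313] dist 0.131 tool-z turn deg -0.0 share -0.0 now [0.5274 0.3247 0.1684] [179.8  -0.  107.8] q [ 0.36  0.57  1.28 -0.    1.29  0.05]
```

Emit:
{"fn": "jog_arm", "kwargs": {
  "motion": [
    {"travel":[0,-0.001,0.045],"turn":[0,0,0],"grip":-1},
    {"travel":[0,0,0.045],"turn":[0,0,0],"grip":-1},
    {"travel":[0,0,0.0385],"turn":[0,0,0],"grip":-1},
    {"travel":[0,0,0],"turn":[0,0,0],"grip":-1},
    {"travel":[0,0,0],"turn":[0,0,0],"grip":-1}
  ]
}}

```text
clock: 44.7
ee_pos: [0.5269, 0.3249, 0.0402]
orientation: [3.138, -0.0, 1.883]
force: [0.0, 0.1, 1.2]
grip_width: 0.998
gripper_force: 0.0
```

Emit:
{"fn": "jog_arm", "kwargs": {
  "motion": [
    {"travel":[0,0,0],"turn":[0,0,0],"grip":1},
    {"travel":[0,0,0],"turn":[0,0,0],"grip":1},
    {"travel":[0,0,0],"turn":[0,0,0],"grip":1},
    {"travel":[0,0,0],"turn":[0,0,0],"grip":1},
    {"travel":[0,0,0],"turn":[0,0,0],"grip":1}
  ]
}}

```text
clock: 45.2
ee_pos: [0.5264, 0.3248, 0.04]
orientation: [3.138, -0.0, 1.883]
force: [-2.8, -2.0, 11.7]
grip_width: 0.56
gripper_force: 59.7
```

Emit:
{"fn": "jog_arm", "kwargs": {
  "motion": [
    {"travel":[0,0,-0.045],"turn":[0,0,0],"grip":1},
    {"travel":[0,0,-0.045],"turn":[0,0,0],"grip":1},
    {"travel":[0,0,-0.045],"turn":[0,0,0],"grip":1},
    {"travel":[0,0,-0.045],"turn":[0,0,0],"grip":1},
    {"travel":[0,0,-0.045],"turn":[0,0,0],"grip":1}
  ]
}}

```text
clock: 45.7
ee_pos: [0.525, 0.3243, 0.2654]
orientation: [3.14, -0.0, 1.883]
force: [0.0, 0.5, -0.8]
grip_width: 0.556
gripper_force: 61.6
```

```bash
python3 - <<'E'
from h import *
go(.475,-.34,.255)
E
```

```text
travel [-0.6169 -0.2514  0.0099] dist 0.666 tool-z turn deg -0.0 share -0.0 now [0.525  0.3243 0.2654] [179.9  -0.  107.9] q [0.36 0.5  1.13 0.   1.5  0.05]
```

Emit:
{"fn": "jog_arm", "kwargs": {
  "motion": [
    {"travel":[-0.0441,-0.018,0],"turn":[0,0,0],"grip":1},
    {"travel":[-0.0441,-0.018,0],"turn":[0,0,0],"grip":1},
    {"travel":[-0.0441,-0.018,0],"turn":[0,0,0],"grip":1},
    {"travel":[-0.0441,-0.018,0],"turn":[0,0,0],"grip":1},
    {"travel":[-0.0441,-0.018,0],"turn":[0,0,0],"grip":1}
  ]
}}

```text
clock: 46.2
ee_pos: [0.5068, 0.0852, 0.2633]
orientation: [3.14, 0.001, 1.883]
force: [0.3, -0.1, -0.0]
grip_width: 0.558
gripper_force: 61.7
```

Emit:
{"fn": "jog_arm", "kwargs": {
  "motion": [
    {"travel":[-0.0441,-0.018,0],"turn":[0,0,0],"grip":1},
    {"travel":[-0.0441,-0.018,0],"turn":[0,0,0],"grip":1},
    {"travel":[-0.0441,-0.018,0],"turn":[0,0,0],"grip":1},
    {"travel":[-0.0441,-0.018,0],"turn":[0,0,0],"grip":1},
    {"travel":[-0.0441,-0.018,0],"turn":[0,0,0],"grip":1}
  ]
}}

```text
clock: 46.7
ee_pos: [0.4888, -0.1524, 0.2634]
orientation: [3.14, 0.001, 1.883]
force: [0.4, -0.0, -1.2]
grip_width: 0.556
gripper_force: 61.7
```

Emit:
{"fn": "jog_arm", "kwargs": {
  "motion": [
    {"travel":[-0.0441,-0.018,0],"turn":[0,0,0],"grip":1},
    {"travel":[-0.0441,-0.018,0],"turn":[0,0,0],"grip":1},
    {"travel":[-0.0441,-0.018,0],"turn":[0,0,0],"grip":1},
    {"travel":[-0.022,-0.009,0],"turn":[0,0,0.0222],"grip":1},
    {"travel":[0,0,0],"turn":[0,0,0.0222],"grip":1}
  ]
}}

```text
clock: 47.2
ee_pos: [0.4758, -0.3198, 0.2625]
orientation: [3.141, 0.001, 1.594]
force: [0.3, 0.3, -0.0]
grip_width: 0.556
gripper_force: 61.7
```

Emit:
{"fn": "jog_arm", "kwargs": {
  "motion": [
    {"travel":[0,0,0],"turn":[0,0,0.0222],"grip":1},
    {"travel":[0,0,0],"turn":[0,0,0],"grip":1},
    {"travel":[0,0,0],"turn":[0,0,0],"grip":1},
    {"travel":[0,0,0],"turn":[0,0,0],"grip":1},
    {"travel":[0,0,0],"turn":[0,0,0],"grip":1}
  ]
}}

```text
clock: 47.7
ee_pos: [0.4768, -0.3166, 0.2625]
orientation: [3.141, 0.0, 1.466]
force: [-0.4, -0.8, 0.2]
grip_width: 0.556
gripper_force: 61.7
```

```bash
python3 - <<'E'
from h import *
go(.475,-.32,.06)
B=eyes.capture("side")
print([(np.round(atz(B,x["position"],.026),3),round(x["p"],2)) for x in spotter.landmark_of(B,"pod1_c")])
save(B,"x.png")
E
```

```text
travel [-0.0035 -0.0015  0.2025] dist 0.203 tool-z turn deg -0.0 share -0.0 now [ 0.4768 -0.3166  0.2625] [180.   0.  84.] q [-0.79  0.4   1.3  -0.    1.45 -0.69]
[(array([ 0.574, -0.009,  0.026]), 0.56)]
```

Emit:
{"fn": "jog_arm", "kwargs": {
  "motion": [
    {"travel":[-0.0035,-0.0015,0.045],"turn":[0,0,0],"grip":1},
    {"travel":[0,0,0.045],"turn":[0,0,0],"grip":1},
    {"travel":[0,0,0.045],"turn":[0,0,0],"grip":1},
    {"travel":[0,0,0.03],"turn":[0,0,0],"grip":1},
    {"travel":[0,0,0.015],"turn":[0,0,0],"grip":1}
  ]
}}

```text
clock: 48.3
ee_pos: [0.4739, -0.3191, 0.0793]
orientation: [-3.138, -0.003, 1.465]
force: [1.1, 0.0, 0.4]
grip_width: 0.556
gripper_force: 61.7
```

Emit:
{"fn": "jog_arm", "kwargs": {
  "motion": [
    {"travel":[0,0,0.012],"turn":[0,0,0],"grip":1},
    {"travel":[0,0,0.01],"turn":[0,0,0],"grip":1},
    {"travel":[0,0,0],"turn":[0,0,0],"grip":1},
    {"travel":[0,0,0],"turn":[0,0,0],"grip":1},
    {"travel":[0,0,0],"turn":[0,0,0],"grip":1}
  ]
}}

```text
clock: 48.8
ee_pos: [0.4752, -0.3204, 0.0612]
orientation: [3.14, 0.001, 1.464]
force: [-0.5, 1.3, 0.1]
grip_width: 0.558
gripper_force: 61.7
```

Emit:
{"fn": "jog_arm", "kwargs": {
  "motion": [
    {"travel":[0,0,0],"turn":[0,0,0],"grip":-0.4},
    {"travel":[0,0,0],"turn":[0,0,0],"grip":-0.4},
    {"travel":[0,0,0],"turn":[0,0,0],"grip":-0.4},
    {"travel":[0,0,0],"turn":[0,0,0],"grip":-0.4},
    {"travel":[0,0,0],"turn":[0,0,0],"grip":-0.4}
  ]
}}

```text
clock: 49.3
ee_pos: [0.4749, -0.3201, 0.0603]
orientation: [3.142, 0.0, 1.464]
force: [0.2, 0.3, 0.3]
grip_width: 0.698
gripper_force: 0.0
```

Emit:
{"fn": "jog_arm", "kwargs": {
  "motion": [
    {"travel":[0,0,-0.04],"turn":[0,0,0],"grip":-0.4},
    {"travel":[0,0,-0.045],"turn":[0,0,0],"grip":-0.4},
    {"travel":[0,0,-0.045],"turn":[0,0,0],"grip":-0.4},
    {"travel":[0,0,-0.045],"turn":[0,0,0],"grip":-0.4},
    {"travel":[0,0,-0.04],"turn":[0,0,0],"grip":-0.4}
  ]
}}

```text
clock: 49.8
ee_pos: [0.4748, -0.3199, 0.2778]
orientation: [3.14, 0.001, 1.464]
force: [0.2, 0.1, -0.3]
grip_width: 0.701
gripper_force: 0.0
```

Emit:
{"fn": "jog_arm", "kwargs": {
  "motion": [
    {"travel":[0.047,0,0],"turn":[0,0,0],"grip":-1},
    {"travel":[0.047,0,0],"turn":[0,0,0],"grip":-1},
    {"travel":[0.047,0,0],"turn":[0,0,0],"grip":-1},
    {"travel":[0.047,0,0],"turn":[0,0,0],"grip":-1},
    {"travel":[0.047,0,0],"turn":[0,0,0],"grip":-1}
  ]
}}

```text
clock: 50.3
ee_pos: [0.4997, -0.0845, 0.2754]
orientation: [3.141, 0.0, 1.464]
force: [0.5, -0.5, 0.2]
grip_width: 0.999
gripper_force: 0.0
```

Emit:
{"fn": "jog_arm", "kwargs": {
  "motion": [
    {"travel":[0.047,0,0],"turn":[0,0,0],"grip":-1},
    {"travel":[0.047,0,0],"turn":[0,0,0],"grip":-1},
    {"travel":[0.047,0,0],"turn":[0,0,0],"grip":-1},
    {"travel":[0.047,0,0],"turn":[0,0,0],"grip":-1},
    {"travel":[0.047,0,0],"turn":[0,0,0],"grip":-1}
  ]
}}

```text
clock: 50.8
ee_pos: [0.5247, 0.1493, 0.2755]
orientation: [3.141, -0.0, 1.464]
force: [0.2, -0.6, 0.4]
grip_width: 1.003
gripper_force: 0.0
```

Emit:
{"fn": "jog_arm", "kwargs": {
  "motion": [
    {"travel":[0.02,-0.045,0],"turn":[0,0,0],"grip":-1},
    {"travel":[0.02,-0.045,0],"turn":[0,0,0],"grip":-1},
    {"travel":[0.02,-0.045,0],"turn":[0,0,0],"grip":-1},
    {"travel":[0,0,0],"turn":[0,0,0],"grip":-1},
    {"travel":[0,0,0],"turn":[0,0,0],"grip":-1}
  ]
}}

```text
clock: 51.3
ee_pos: [0.3968, 0.2216, 0.2757]
orientation: [3.14, -0.0, 1.466]
force: [0.5, -0.1, -0.8]
grip_width: 1.002
gripper_force: 0.0
```

```bash
python3 - <<'E'
from h import *
A=eyes.capture("top");B=eyes.capture("side")
a=cv2.resize(A["image"][60:310,225:465],None,fx=1.65,fy=1.65,interpolation=cv2.INTER_CUBIC)
b=cv2.resize(B["image"][120:360,150:400],None,fx=1.6,fy=1.6,interpolation=cv2.INTER_CUBIC)
h=max(a.shape[0],b.shape[0]);P=lambda i:np.pad(i,((0,h-i.shape[0]),(0,0),(0,0)))
cv2.imwrite("pics/final.png",np.hstack([P(a),P(b)])[:,:800,::-1])
for t in "mug_c jar_c creamer_c tin_center tub_in".split(): print(t,[np.round(x["position"]) for x in spotter.landmark_of(A,t)],[np.round(x["position"]) for x in spotter.landmark_of(B,t)])
for c in blob(A): print("podcircle",np.round(c,1))
s=manip.read_state();print(s["ee_pos"],s["clock"])
E
```

```text
mug_c [array([122., 266.]), array([360., 273.]), array([264., 179.]), array([345., 122.])] [array([140., 165.])]
jar_c [array([346., 122.]), array([282., 112.])] [array([319., 173.]), array([140., 167.])]
creamer_c [array([342., 120.])] [array([352., 203.])]
tin_center [array([357., 274.]), array([343., 124.])] [array([256., 289.]), array([319., 273.]), array([323., 298.])]
tub_in [array([394., 218.]), array([416., 220.])] [array([327., 298.])]
[0.39715435 0.22121274 0.27526188] 51.9
```

View pics/final.png

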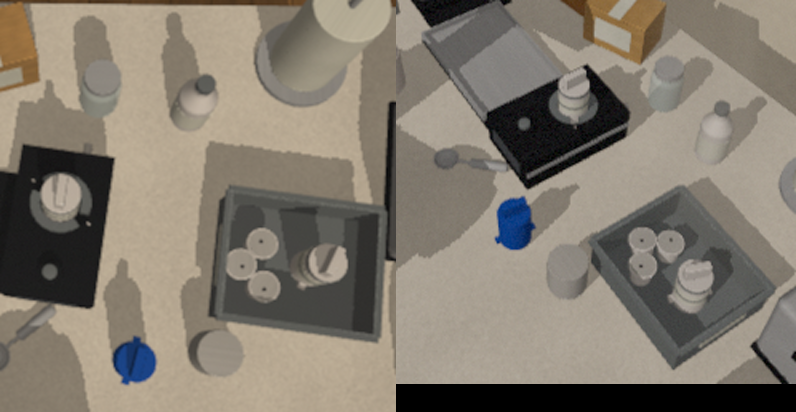

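The last picture shows all three pods and the old filter in the tub, the tray empty, the new filter low and locked in the bay, and everything else in place. Handing in.

```bash
python3 -c "
from cell import manip
print(manip.close_job())"
```

```text
the job is handed in; nothing more can be done
None
```

The job is done and handed in at about 52 s: the old filter and all three pods are in the tub, the new filter is turned to its hard stop and locked, the reset button was then pressed fully, and the mug, jar, creamer bottle and tin stand where they were.

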